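# Put a wet sample disc to dry and set the drying timer

### The arm

A 7-joint arm with a two-finger parallel gripper is mounted at the origin on the work surface. World frame = base frame: x ahead of the robot, y to its left, z up, the work surface at z = 0. Lengths are in m, angles in rad, forces in N, time in s.
With the tool pointing down it reaches from about 0.425 to 0.925 m from the base axis. Payload 6.8 kg.
Tool frame: the origin (TCP) lies at the very end of the fingers, on their centre line; the grasp point (between the pads) lies 19 mm behind it (r.grip_depth is the distance from the TCP to the grasp point, in m); z points along the fingers, y is the direction in which the jaws open and shut (so a half turn about z gives the same grasp; the last joint's range is limited). The gripper opens to 85 mm and grips with 20 to 120 N. Pads are 22 mm wide; open, the fingers measure 114 mm over their backs; the gripper's body (76 mm by 85 mm) begins 54 mm behind the grasp point. The pads swing forward as they close: fully open they stand 13 mm farther back than shut.
Start: joints at [1.224, 0.477, 0.022, 1.555, -0.011, 1.109, -0.083], TCP at [0.16, -0.656, 0.204] pointing down, gripper open.
Joint ranges: [-2.96, 2.96], [-0.34, 2.1], [-1.41, 1.46], [0.24, 2.44], [-1.37, 4.51], [0.17, 1.92], [-2.96, 2.96]. Speed limits (rad/s): [2.39, 2.39, 3.14, 3.14, 3.14, 3.14, 3.14].

### API

Orientations are given as a rotation vector (axis times angle).
In Python, from bench import r, grab_frame gives the robot as it stands. The module is installed in compiled form; this text tells all that it offers.
- The arm moves only by the tool play_rows, never from a script. Its argument "increments" is a list of rows, each a list of 7 numbers: the shift along the tool's x, y, z in mm, then the turn, a rotation vector about the tool's x, y, z in rad, then the closure in counts, from 0 (fully open) to 255 (shut). In form: [[tx, ty, tz, rx, ry, rz, claw], ...]. A call has 1 to 5 rows; each row shifts and turns the pose as measured when the row begins, along the tool's axes as they then stand; what a row does not reach is not made up. A row lasts 1/10 s, in which the tool goes at most 50 mm and 8.59 degrees, less where a joint would pass 70% of its speed; a pose out of reach is approached as far as the arm can. A call is refused whole if a number of a shift passes 50 or a number of a turn 0.15, either way. A call with a gripper value outside its range is refused whole. The fingers move at their own pace and stop on an object; "force" is the grip in N (left out, the last holds). Time passes only in rows, so rows that do not move let the fingers close. It gives the time, the measured TCP pose, the force and the opening at its end, in the units of the state.
- r.get_obs(): the state, without advancing time (a new reading comes with each control period).
- grab_frame(name): name is "side" or "top" or "wrist"; returns a dict with "color" (400x640x3 uint8, blue, green, red), "depth" (400x640 float32, m along the optical axis (not along the pixel's ray), 0 where there is no reading), "K" (3x3 intrinsics, pixels), "T" (4x4, takes a point from camera to world coordinates). Camera axes: x right, y up, looking along -z (the intrinsics and any distortion apply to the point x, -y, -z); pixel columns grow to the right and rows downward; lengths in m; the calibration is good to about 2 mm. A picture is of the moment at which its call begins.
- r.hand_in(): hands the job in, once; it reports no verdict.
The state is a dict: "clock": time; "joints": joint angles; "qvel": joint speeds; "tau": joint torques, N m; "tcp_pos": TCP position; "orientation": TCP orientation; "contact_force": force on the tool from outside, world axes, zero at the start; "moment": the same for the moment, N m; "grip_width": finger opening in m.
Only numpy, scipy, OpenCV 4.12 (cv2) and the standard library are available. Lean on these libraries where they do the work, as an engineer would, in place of code of your own. Each camera call takes 0.05 s, during which the arm holds its last target.

### The job

Carry the wet painted disc, level on the blade of the palette knife and never touching it with the gripper, to the drying stand, leave it lying across both rails, about midway along them, and lay the knife back across its rest. Then set the timer: push the thumbwheel's ridges one after another until the wheel's side pin has clicked in upright at the pointer, without rolling past it. Leave everything else where it stands.

Things in the scene. Friction and masses are not known exactly. Their poses are not given: they have to be found in the camera images.
- rest_top (a point): Knife rest: wooden base 100 x 50 mm with two flat-topped uprights, each 10 mm thick along x and 50 mm wide along y, at x = -40 and +40 mm. Origin: middle of the rest at the level of the uprights' tops, 40 mm above the table; x along the rest. Between the uprights 70 mm are free, down to the base (8 mm high).
- knife_grip (a point): Palette knife lying on its rest. Origin: centre of its wooden handle, a bar 90 mm long (x), 20 wide (y), 22 tall (z). x points to the blade: a level steel strip 20 mm wide, 3 mm thick, from x = +45 to +132 mm, its top face 3 mm below the origin. 0.13 kg; with the disc it balances about 30 mm ahead of the origin, so grip firmly (40 N).
- disc_mid (a point): Loose round wooden sample disc with a wet painted top, 56 mm across, 5 mm thick, 14 to 26 g. Origin: its centre, half-way through its thickness. It lies loose on the blade, its centre about 107 mm ahead of the handle's centre, wider than the blade on both sides.
- rail_mid (a point): Drying stand (fixed): two parallel level aluminium rails along x, from -30 to +30 mm. Origin: midway along and between them at the height of their top faces, 55 mm above the table. Each rail is 12 mm wide, inner faces at y = -16 and +16 mm; the gap is open from above and at both ends, 47 mm deep. Come from the near end (-x), which is free.
- stand: Drying stand. Origin on the table, 120 mm before the rails' middle (-x), same axes as the rails. Its lamp post stands behind the far end of the rails, x = +190, y = +70 mm; the small lamp head hangs at x = +160 to +210, y = +30 to +80 mm, from 115 to 165 mm above the table.
- axle (a point): Thumbwheel of the timer. Origin: centre of the wheel, 97 mm above the table; y is the axle. The wheel's front is at -x. Drum of radius 32 mm, 26 mm wide in y, with eight ridges (5 mm thick, 26 mm wide) every 45 degrees, tips at radius 48 mm. At rest in a click one ridge points straight up, one forward (-x), one midway between them.
- timer: Timer (fixed). Origin on the table under the wheel's centre, axes as the axle's. Grey case 90 mm wide, 45 mm tall, from x = -18 to +82 mm: the wheel overhangs its front. A cheek holds the axle at y = -20 to -30 mm (x -21 to +29 mm, 119 mm tall); the pointer post, 8 mm thick, 158 mm tall, stands at y = +37 mm.
- wheel (a joint): Wheel angle, rad; grows as the wheel's front goes down and its top comes to -x. Clicks at multiples of 0.785; half-way past one (0.39) it drops into the next by itself if nothing is in its way. A ridge resists with about 5 N at its tip, but can jam under a finger that presses it towards the axle: draw it outwards along its arc. 3.142: pin at pointer. Starts two or three clicks below.
- pin (a point): Outer part of the short round steel pin, 9 mm thick, that sticks out of the wheel's +y side beside one ridge, 41 mm from the axle. It turns with the wheel and marks the setting.
- pointer (a point): Point on the fixed pointer post, 41 mm above the axle, beside which the pin stands when the timer is set.
- tape: Bystander: roll of paper tape lying flat, 60 mm across, 22 mm tall. Origin: centre of its underside.
- pot: Bystander: squat paint pot, 44 mm across, 45 mm tall. Origin: centre of its underside.
- jar_a: Bystander: yellow paint jar with white cap, 68 mm across, 100 mm tall. Origin: centre of its underside.
- jar_b: Bystander: clear paint jar with white cap, 68 mm across, 100 mm tall. Origin: centre of its underside.
- cup: Bystander: white rinsing cup, 70 mm across, 80 mm tall. Origin: centre of its underside.
- dish: Bystander: white mixing dish, 80 mm across, 18 mm tall. Origin: centre of its underside.
- brush_grip (a point): Bystander: paint brush lying flat, 180 mm long. Origin: on its handle.
There are look-alikes about, which are no part of the job. Leave any pink look-alike of the part that bears rest_top alone. Of the things that look like the part that bears knife_grip, the larger one is meant.

How it is judged:
On the way, in this order (a step that is already met when the one before it is completed fails the run):
1. the disc lies on both rails, clear of the knife (x of disc_mid in the frame of rail_mid between -0.02 and 0.02 m and y of disc_mid in the frame of rail_mid between -0.01 and 0.01 m and z of disc_mid in the frame of rail_mid between 0 and 0.005 m and angle between disc_mid's own z axis and vertical below 0.08 rad and contact force between knife and disc below 0.02 N), for 0.2 s.
2. the knife lies back across its rest, let go (x of knife_grip in the frame of rest_top between -0.03 and 0.03 m and y of knife_grip in the frame of rest_top between -0.022 and 0.022 m and z of knife_grip in the frame of rest_top between 0.008 and 0.014 m and angle between knife_grip's own z axis and vertical below 0.08 rad and angle between the x axis of knife_grip and the x axis of rest_top, either way round below 0.35 rad and contact force between knife and the fingers below 0.05 N), for 0.2 s.
3. the wheel's pin stands in its click at the pointer (value of joint wheel between 3.01159 and 3.27159 rad and velocity of joint wheel between -0.1 and 0.1 rad/s), for 0.2 s.
At the end, for the whole second after the job is handed in: Disc level on both rails, within 20 mm along and 10 mm across of their middle; knife level across its rest, within 30 mm along, 22 mm across and 0.35 rad; wheel in its click with the pin at the pointer (3.14 within 0.13 rad); all released and at rest (all of step 1 and all of step 2 and all of step 3 and linear speed of each of knife, disc below 0.02 m/s); the robot touches nothing.
It fails at once if the gripper or arm touches the wet disc (contact force between disc and the fingers above 0.2 N or contact force between disc and the arm above 0.2 N).
It fails at once if the disc is tipped by more than 0.4 rad (angle between disc_mid's own z axis and vertical above 0.4 rad).
It fails at once if the disc falls off the knife or the rails (height (world z) of disc_mid below 0.035 m).
It fails at once if the wheel is rolled past the pointer, half a click or more (value of joint wheel above 3.56159 rad).
It fails at once if a bystander is moved by more than 40 mm (distance of any of tape, pot, jar_a, jar_b, cup, dish, brush_grip from where it was at the start of the episode above 0.04 m).
It also fails if it takes over 72 s, if anything falls off the work surface, if the arm or the gripper's body presses on something with over 40 N, if the wrist force passes 120 N, or if a joint passes its speed limit or range.

## Working session

There is one attempt and no reset: what is moved stays moved. The work goes in short steps, Python scripts to look and compute and a tool call to move; the robot and the scene stay as the last step left them, time stands still between calls to the robot, and variables do not carry over. Pictures are saved under pics/ and viewed, and the job is handed in when it is done.

Besides the shell and the picture viewer there is one more tool, called after "Request:" in YAML: its name, and indented under it one key for each argument. play_rows: Moves the arm, as the interface text tells. Its arguments: {"type":"object","properties":{"increments":{"type":"array","items":{"type":"array","items":{"type":"number"}}},"force":{"type":"number"}},"required":["increments"]}

```bash
mkdir -p pics
cat > h.py <<'E'
import numpy as np, cv2
from bench import r, grab_frame
from scipy.spatial.transform import Rotation as R
def pts(f,u,v,d=None):
    K=f["K"];T=f["T"]
    if d is None: d=f["depth"][v,u]
    x=(u-K[0,2])/K[0,0]*d; y=(v-K[1,2])/K[1,1]*d
    p=np.stack([x,-y,-d*np.ones_like(x)],-1)
    return p@T[:3,:3].T+T[:3,3]
def cloud(f):
    v,u=np.mgrid[0:400,0:640]
    return pts(f,u,v,f["depth"])
def onplane(f,u,v,z):
    T=f["T"];a=pts(f,np.array(float(u)),np.array(float(v)),1.0); c=T[:3,3]; d=a-c
    return c+d*(z-c[2])/d[2]
def proj(f,p):
    T=f["T"];q=(np.asarray(p)-T[:3,3])@T[:3,:3]; K=f["K"]
    return K[0,0]*q[0]/-q[2]+K[0,2], K[1,1]*(-q[1])/-q[2]+K[1,2]
E
python3 - <<'E'
from h import *
import pickle
o=r.get_obs();print(o)
fs={}
for n in ["side","top","wrist"]:
    f=grab_frame(n);fs[n]=f;cv2.imwrite(f"pics/{n}0.png",f["color"]);print(n,f["K"].round(1).tolist(),f["T"].round(3).tolist(),(f["depth"]>0).mean())
pickle.dump(fs,open("f0.pkl","wb"))
E
```

```text
{'clock': 0.0, 'joints': array([ 1.22388506,  0.47780003,  0.02232633,  1.55646042, -0.01149423,
        1.10931981, -0.08308704]), 'qvel': array([-0.00020536,  0.00159071, -0.00055815, -0.00171309, -0.00034382,
        0.00021376,  0.00052913]), 'tau': array([ 6.19904113e-04, -5.96444786e+01,  1.60828080e+00, -2.81194049e+01,
        1.25420574e-02,  9.26449749e-03, -1.49616972e-05]), 'tcp_pos': array([ 0.15950194, -0.65520966,  0.20282178]), 'orientation': array([-3.11740221e+00, -3.74092002e-01,  5.61414942e-04]), 'contact_force': array([ 0.28725555, -0.55973434,  0.17003942]), 'moment': array([ 0.0102434 , -0.03961898, -0.01306727]), 'grip_width': 0.08521772149203857}
side [[438.8, 0.0, 323.7], [0.0, 438.8, 199.2], [0.0, 0.0, 1.0]] [[-0.758, 0.451, -0.471, -0.002], [-0.652, -0.527, 0.545, 0.654], [-0.002, 0.721, 0.693, 0.958], [0.0, 0.0, 0.0, 1.0]] 0.99595703125
top [[460.0, 0.0, 313.7], [0.0, 460.0, 199.2], [0.0, 0.0, 1.0]] [[0.017, 0.984, -0.177, 0.301], [-1.0, 0.017, -0.002, -0.024], [0.001, 0.177, 0.984, 1.563], [0.0, 0.0, 0.0, 1.0]] 0.99597265625
wrist [[285.2, 0.0, 318.6], [0.0, 285.2, 202.4], [0.0, 0.0, 1.0]] [[0.238, 0.919, 0.313, 0.24], [-0.971, 0.225, 0.076, -0.637], [-0.001, -0.323, 0.947, 0.373], [0.0, 0.0, 0.0, 1.0]] 0.9960234375
```

View pics/side0.png

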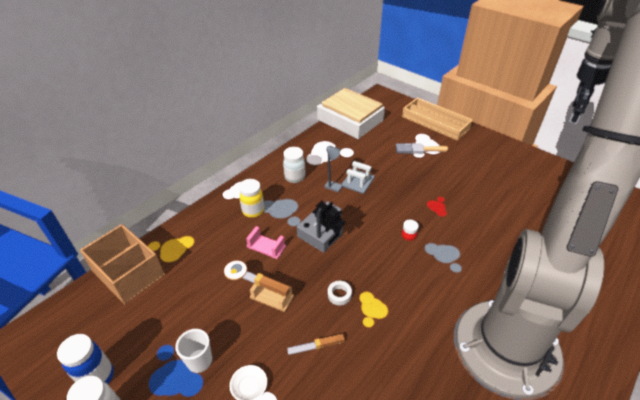

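View pics/top0.png

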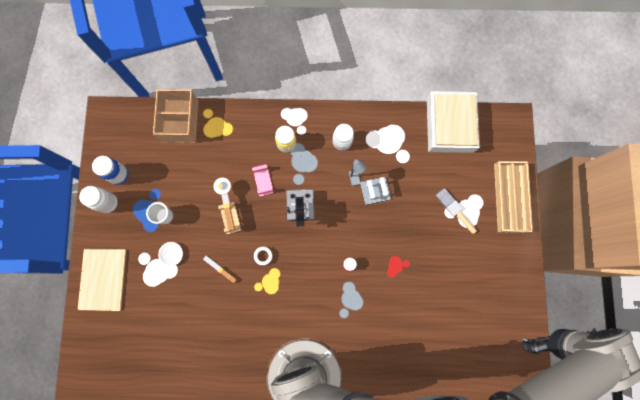

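View pics/wrist0.png

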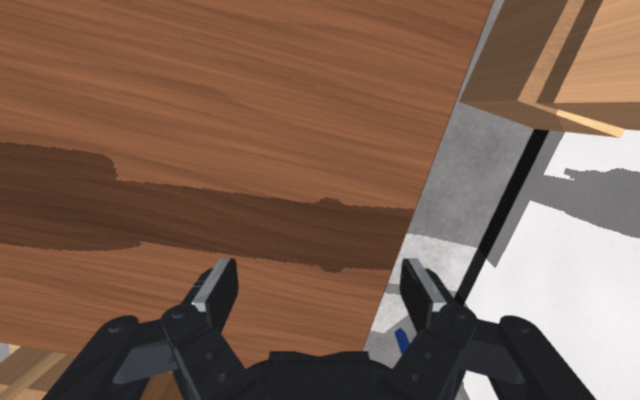

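Run:
```python
import pickle,cv2,numpy as np
fs=pickle.load(open("f0.pkl","rb"))
a=cv2.resize(fs["top"]["color"][140:300,190:410],None,fx=3.6,fy=3.6,interpolation=cv2.INTER_CUBIC)
cv2.imwrite("pics/topc.png",a)
a=cv2.resize(fs["side"]["color"][140:320,215:395],None,fx=3.3,fy=3.3,interpolation=cv2.INTER_CUBIC)
cv2.imwrite("pics/sidec.png",a)
from h import *
f=fs["top"];C=cloud(f)
for n,u,v in [("disc",222,186),("handle",231,217),("wheel",300,205),("pink",263,180),("stand",375,190),("post",357,172),("jarY",286,137),("jarC",344,135),("tape",263,256),("pot",350,264),("cup",160,212),("dish",170,255),("table",320,250)]:
    print(n,C[v,u].round(3))
```

```text
disc [0.612 0.287 0.053]
handle [0.507 0.251 0.058]
wheel [0.54  0.022 0.124]
pink [0.644 0.155 0.009]
stand [ 0.616 -0.232  0.006]
post [ 0.647 -0.157  0.14 ]
jarY [0.77  0.074 0.103]
jarC [ 0.782 -0.118  0.098]
tape [0.384 0.146 0.006]
pot [ 0.36  -0.143  0.044]
cup [0.527 0.505 0.003]
dish [0.382 0.46  0.003]
table [ 0.407 -0.045 -0.001]
```

View pics/topc.png

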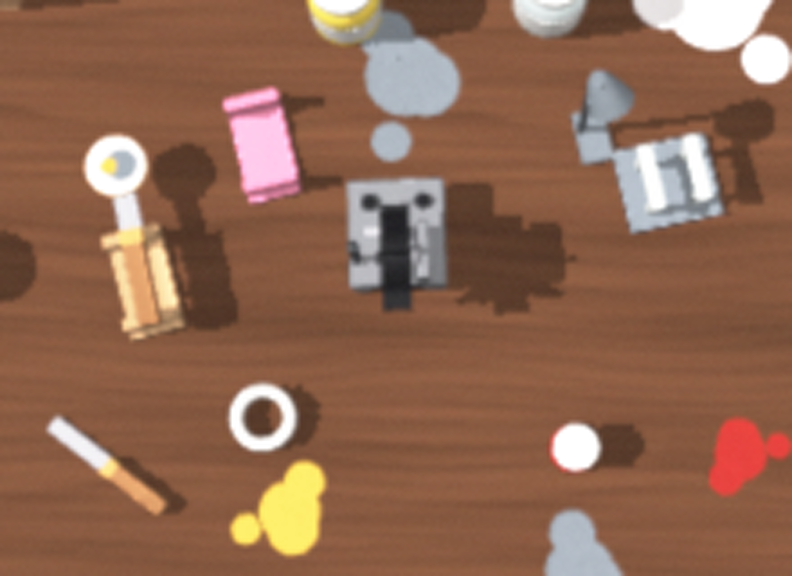

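View pics/sidec.png

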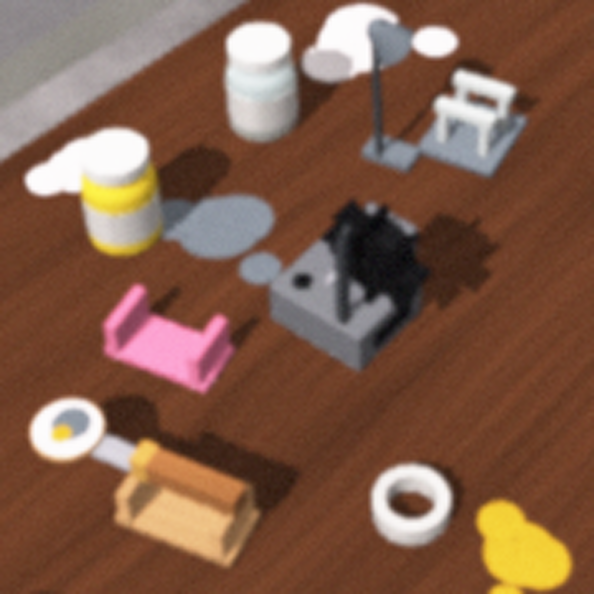

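Request:
play_rows:
  increments:
    - [38,-26,-8,0,0,0,0]
    - [38,-26,-8,0,0,0,0]
    - [38,-26,-8,0,0,0,0]
    - [38,-26,-8,0,0,0,0]
    - [38,-26,-8,0,0,0,0]

```text
clock: 0.65
tcp_pos: [0.3099, -0.4835, 0.24]
orientation: [-3.118, -0.35, 0.011]
contact_force: [1.3, -0.7, 0.0]
grip_width: 0.0853
```

Request:
play_rows:
  increments:
    - [38,-26,-4,0,0,0,0]
    - [38,-26,-4,0,0,0,0]
    - [38,-26,-4,0,0,0,0]
    - [38,-26,-4,0,0,0,0]
    - [38,-26,-4,0,0,0,0]

```text
clock: 1.15
tcp_pos: [0.4711, -0.3067, 0.2607]
orientation: [-3.119, -0.349, 0.011]
contact_force: [0.3, -0.4, -0.3]
grip_width: 0.0854
```

Request:
play_rows:
  increments:
    - [38,-26,0,0,0,0,0]
    - [38,-26,0,0,0,0,0]
    - [20,-26,0,0,0,0,0]
    - [0,0,0,0,0,0,0]

```text
clock: 1.55
tcp_pos: [0.5543, -0.1969, 0.2605]
orientation: [-3.114, -0.365, 0.006]
contact_force: [0.5, 0.1, 0.1]
grip_width: 0.0854
```

Run:
```python
from h import *
import pickle
o=r.get_obs();print(o['tcp_pos'],o['orientation'],o['qvel'].round(3))
f=grab_frame("wrist");cv2.imwrite("pics/w1.png",f["color"]);pickle.dump(f,open("w1.pkl","wb"))
```

```text
[ 0.55427385 -0.19688074  0.26048592] [-3.11384954 -0.365298    0.0064933 ] [ 0.011  0.011  0.053 -0.007  0.021  0.002  0.02 ]
```

View pics/w1.png

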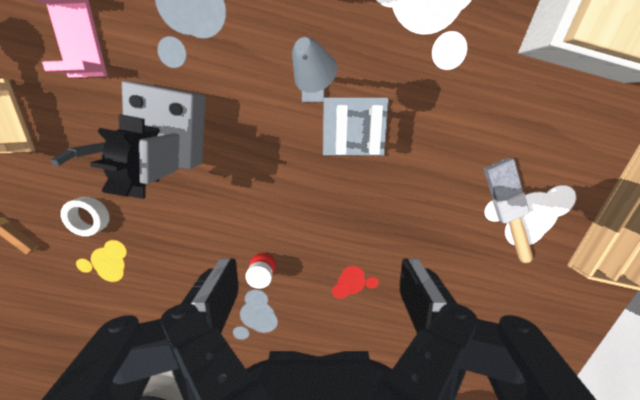

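```bash
cat > stand.py <<'E'
from h import *
import pickle,sys
f=pickle.load(open(sys.argv[1],"rb"));u0,u1,v0,v1=map(int,sys.argv[2:6])
c=f["color"].astype(int);m=np.zeros((400,640),np.uint8)
m[v0:v1,u0:u1]=((c.min(2)>190)[v0:v1,u0:u1])*255
C=cloud(f)
n,l,st,ce=cv2.connectedComponentsWithStats(m)
cs=[]
for i in range(1,n):
    if st[i,4]<60: continue
    k=(l==i); z=np.median(C[k][:,2]); 
    (x,y),s,a=cv2.minAreaRect(np.argwhere(k)[:,::-1].astype(np.float32))
    P=np.array([onplane(f,px,py,0.055)[:2] for px,py in cv2.boxPoints(((x,y),s,a))])
    e=[P[1]-P[0],P[2]-P[1]]; e=max(e,key=np.linalg.norm); 
    mid=P.mean(0); ang=np.arctan(e[1]/e[0])
    print(st[i],"z",z.round(4),"mid",mid.round(4),"len",[np.linalg.norm(P[1]-P[0]).round(4),np.linalg.norm(P[2]-P[1]).round(4)],"yaw",ang.round(3)); cs.append(mid)
if len(cs)==2:
    d=cs[0]-cs[1]; print("rail_mid",np.mean(cs,0).round(4),"sep",np.linalg.norm(d).round(4),"yaw from normal",(np.arctan(-d[0]/d[1])).round(3))
E
python3 stand.py w1.pkl 325 390 95 160
python3 stand.py /dev/stdin 0 1 0 1 </dev/null 2>/dev/null
python3 - <<'E'
import pickle
fs=pickle.load(open("f0.pkl","rb"))
for n in fs: pickle.dump(fs[n],open(f"{n}0.pkl","wb"))
E
python3 stand.py top0.pkl 360 395 175 205; python3 stand.py side0.pkl 340 380 155 195
```

```text
[335 104  13  51 584] z 0.0549 mid [ 0.6119 -0.2128] len [np.float64(0.0149), np.float64(0.0621)] yaw 0.267
[367 105  16  50 592] z 0.0548 mid [ 0.6214 -0.2547] len [np.float64(0.0615), np.float64(0.017)] yaw 0.232
rail_mid [ 0.6166 -0.2337] sep 0.043 yaw from normal 0.223
[379 177  10  19 101] z 0.0525 mid [ 0.6205 -0.2533] len [np.float64(0.0201), np.float64(0.0633)] yaw 0.277
[366 180  10  19 118] z 0.0505 mid [ 0.6099 -0.2093] len [np.float64(0.0238), np.float64(0.0626)] yaw 0.188
rail_mid [ 0.6152 -0.2313] sep 0.0453 yaw from normal 0.238
[347 162  23  25 219] z 0.0525 mid [ 0.6098 -0.2143] len [np.float64(0.1053), np.float64(0.0676)] yaw -1.109
```

Request:
play_rows:
  increments:
    - [-5,-48,0,0,0,0,0]
    - [-5,-48,0,0,0,0,0]
    - [-5,-48,0,0,0,0,0]
    - [-5,-48,0,0,0,0,0]
    - [-5,-48,0,0,0,0,0]

```text
clock: 2.1
tcp_pos: [0.4726, 0.0184, 0.2592]
orientation: [3.124, 0.324, -0.012]
contact_force: [0.5, 1.1, 0.0]
grip_width: 0.0851
```

Request:
play_rows:
  increments:
    - [-5,-48,0,0,0,0,0]
    - [-5,-48,0,0,0,0,0]
    - [-5,-48,0,0,0,0,0]
    - [-5,-48,0,0,0,0,0]
    - [0,0,0,0,0,0,0]

```text
clock: 2.6
tcp_pos: [0.4098, 0.2062, 0.26]
orientation: [3.123, 0.315, -0.008]
contact_force: [1.0, -0.1, 0.6]
grip_width: 0.0854
```

Run:
```python
from h import *
import pickle
o=r.get_obs();print(o['tcp_pos'],o['orientation'],o['qvel'].round(3))
f=grab_frame("wrist");cv2.imwrite("pics/w2.png",f["color"]);pickle.dump(f,open("w2.pkl","wb"))
```

```text
[0.40982648 0.20619688 0.25997348] [ 3.12305098  0.31532751 -0.00760327] [ 0.05  -0.014  0.103  0.021  0.04   0.012  0.05 ]
```

View pics/w2.png

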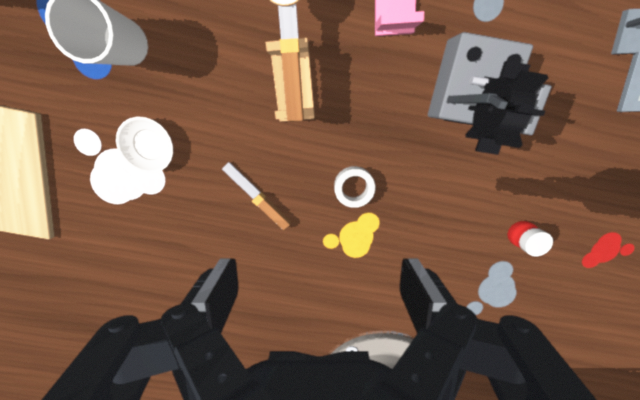

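Request:
play_rows:
  increments:
    - [45,0,5,0,0,0,0]
    - [40,0,0,0,0,0,0]
    - [0,0,0,0,0,0,0]

```text
clock: 2.95
tcp_pos: [0.4986, 0.2118, 0.2534]
orientation: [3.117, 0.297, -0.007]
contact_force: [0.2, -0.3, -0.5]
grip_width: 0.0855
```

Run:
```python
from h import *
import pickle
o=r.get_obs();print(o['tcp_pos'],o['orientation'],o['qvel'].round(3))
f=grab_frame("wrist");cv2.imwrite("pics/w3.png",f["color"]);pickle.dump(f,open("w3.pkl","wb"))
cv2.imwrite("pics/w3c.png",cv2.resize(f["color"][20:220,200:400],None,fx=3,fy=3,interpolation=cv2.INTER_CUBIC))
```

```text
[0.49861518 0.21175056 0.25340463] [ 3.11650977  0.29739752 -0.00701216] [ 0.026 -0.043 -0.001  0.071 -0.017  0.019  0.013]
```

View pics/w3c.png

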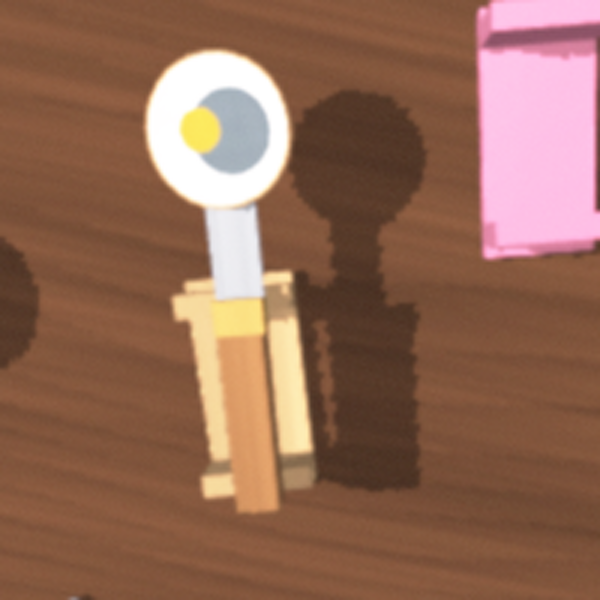

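```bash
cat > knife.py <<'E'
from h import *
import pickle,sys
f=pickle.load(open(sys.argv[1],"rb"));u0,u1,v0,v1=map(int,sys.argv[2:6])
C=cloud(f);roi=np.zeros((400,640),bool);roi[v0:v1,u0:u1]=1
c=f["color"];hsv=cv2.cvtColor(c,cv2.COLOR_BGR2HSV)
h=roi&(C[...,2]>0.053)&(hsv[...,1]>105)&(hsv[...,0]<28)
h=cv2.morphologyEx(h.astype(np.uint8),cv2.MORPH_OPEN,np.ones((3,3)))
n,l,st,ce=cv2.connectedComponentsWithStats(h)
i=1+st[1:,4].argmax();k=l==i;P=C[k];z=np.median(P[:,2])
def rect(k,z):
    rc=cv2.minAreaRect(np.argwhere(k)[:,::-1].astype(np.float32))
    Q=np.array([onplane(f,a,b,z)[:2] for a,b in cv2.boxPoints(rc)])
    e=[Q[1]-Q[0],Q[2]-Q[1]];L=max(e,key=np.linalg.norm)
    return Q.mean(0),np.arctan(L[1]/L[0]),[np.linalg.norm(x).round(4) for x in e]
print("handle px",st[i],"z",z.round(4),"min/max z",np.percentile(P[:,2],[5,95]).round(4));m,a,e=rect(k,z);print("mid",m.round(4),"yaw",a.round(3),e)
# pitch along axis
ax=np.array([np.cos(a),np.sin(a)]);s=(P[:,:2]-m)@ax;print("slope",np.polyfit(s,P[:,2],1).round(4), "pca yaw",np.arctan2(*np.linalg.svd(P[:,:2]-P[:,:2].mean(0),full_matrices=False)[2][0][::-1]).round(3))
d=roi&(C[...,2]>0.044)&(hsv[...,1]<60)&(c.min(2)>200)
n,l,st,ce=cv2.connectedComponentsWithStats(d.astype(np.uint8));
if n>1:
    i=1+st[1:,4].argmax();k=(l==i)
    ct=max(cv2.findContours(k.astype(np.uint8),0,2)[0],key=cv2.contourArea)
    z=np.median(C[k][:,2]);W=np.array([onplane(f,*p[0],z)[:2] for p in ct]).astype(np.float32)
    (x,y),rad=cv2.minEnclosingCircle(W);print("disc",st[i],z.round(4),round(x,4),round(y,4),"r",round(rad,4),"along",((np.array([x,y])-m)@ax).round(4),"across",((np.array([x,y])-m)@[-ax[1],ax[0]]).round(4))
    Pd=C[k];A=np.c_[Pd[:,:2]-Pd[:,:2].mean(0),np.ones(len(Pd))];print("disc tilt",np.linalg.lstsq(A,Pd[:,2],rcond=None)[0].round(3))
E
python3 knife.py w3.pkl 240 305 30 195; python3 knife.py w2.pkl 260 320 0 125;python3 knife.py top0.pkl 210 245 175 240
cat > rest.py <<'E'
from h import *
import pickle,sys
f=pickle.load(open(sys.argv[1],"rb"));u0,u1,v0,v1=map(int,sys.argv[2:6])
C=cloud(f);roi=np.zeros((400,640),bool);roi[v0:v1,u0:u1]=1
hsv=cv2.cvtColor(f["color"],cv2.COLOR_BGR2HSV)
k=roi&(C[...,2]>0.035)&(C[...,2]<0.043)&(hsv[...,1]>60)
a=float(sys.argv[6]);ax=np.array([np.cos(a),np.sin(a)]);ay=np.array([-ax[1],ax[0]])
P=C[k];n,l,st,ce=cv2.connectedComponentsWithStats(k.astype(np.uint8))
for i in range(1,n):
    if st[i,4]>12: q=C[l==i];print(st[i],q.mean(0).round(4))
s=P[:,:2]@ax;t=P[:,:2]@ay
print("centre",((np.percentile(s,2)+np.percentile(s,98))/2*ax+(np.percentile(t,2)+np.percentile(t,98))/2*ay).round(4),np.ptp(s),np.ptp(t))
E
python3 rest.py w3.pkl 240 310 100 195 0.22
```

```text
handle px [ 270  120   24   71 1156] z 0.0619 min/max z [0.0601 0.0634]
mid [0.5103 0.2564] yaw 0.285 [np.float64(0.0212), np.float64(0.0897)]
slope [0.2332 0.0639] pca yaw -2.915
disc [ 249   38   47   82 1747] 0.0529 0.5974 0.2804 r 0.0452 along 0.0904 across -0.0014
disc tilt [ 0.116 -0.595  0.054]
handle px [ 280   40   23   81 1388] z 0.062 min/max z [0.0605 0.0633]
mid [0.5097 0.2577] yaw 0.254 [np.float64(0.0207), np.float64(0.0888)]
slope [-0.0769  0.0639] pca yaw -2.876
disc [279   6  19  33 535] 0.0481 0.5726 0.274 r 0.0186 along 0.065 across -0.0
disc tilt [-0.767 -1.122  0.049]
handle px [225 211   9  20 123] z 0.0615 min/max z [0.0562 0.0669]
mid [0.495  0.2562] yaw 0.243 [np.float64(0.0199), np.float64(0.0667)]
slope [-3.4449  0.0666] pca yaw -2.341
disc [214 178  16  26 204] 0.0521 0.5969 0.284 r 0.0439 along 0.1056 across 0.0024
disc tilt [ 0.062 -0.     0.052]
[288 115   9   9  67] [0.5566 0.254  0.0399]
[257 117  15  10 105] [0.5463 0.2891 0.0399]
[294 175  10   8  77] [0.4799 0.2324 0.0397]
[267 177  11   9  80] [0.4696 0.2677 0.0395]
centre [0.5127 0.2616] 0.09249766138170512 0.055610707400861104
```

Request:
play_rows:
  increments:
    - [10,-21,30,0,0,-0.07,0]
    - [12,-22,40,0,0,0,0]
    - [0,0,40,0,0,0,0]
    - [0,0,0,0,0,0,0]

```text
clock: 3.4
tcp_pos: [0.5106, 0.2483, 0.1406]
orientation: [3.101, 0.391, -0.007]
contact_force: [-0.8, -1.4, -0.0]
grip_width: 0.0854
```

```bash
cat > tgt.py <<'E'
from h import *
import sys
# usage: x y z yaw -> delta in tool frame
t=np.array(list(map(float,sys.argv[1:4])));yaw=float(sys.argv[4])
o=r.get_obs();Rc=R.from_rotvec(o['orientation'])
Rt=R.from_matrix([[np.cos(yaw),np.sin(yaw),0],[np.sin(yaw),-np.cos(yaw),0],[0,0,-1]])
print("tcp",o['tcp_pos'].round(4),"toolx",Rc.as_matrix()[:,0].round(3),"z",Rc.as_matrix()[:,2].round(3),"t",o['clock'],"w",round(o['grip_width'],4),"F",o['contact_force'].round(1))
print("delta mm",(Rc.inv().apply(t-o['tcp_pos'])*1000).round(1),"rot",(Rc.inv()*Rt).as_rotvec().round(3))
E
python3 - <<'E'
from h import *
import pickle
f=grab_frame("wrist");cv2.imwrite("pics/w4.png",f["color"]);pickle.dump(f,open("w4.pkl","wb"))
E
python3 tgt.py 0.510 0.257 0.031 0.26
```

```text
tcp [0.5122 0.2499 0.1436] toolx [ 0.969  0.249 -0.002] z [ 0.001 -0.014 -1.   ] t 3.45 w 0.0851 F [ 0.6 -0.7  0.8]
delta mm [-1.000e-01 -9.000e+00  1.125e+02] rot [ 0.014  0.002 -0.009]
```

View pics/w4.png

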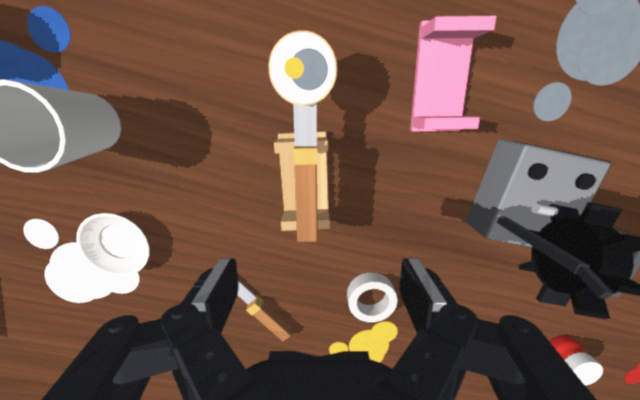

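```bash
python3 knife.py w4.pkl 265 345 25 250; python3 rest.py w4.pkl 265 345 125 250 0.25
```

```text
handle px [ 293  147   25   95 2060] z 0.062 min/max z [0.0608 0.0631]
mid [0.511  0.2585] yaw 0.261 [np.float64(0.0199), np.float64(0.0903)]
slope [0.1039 0.0626] pca yaw -2.887
disc [ 270   32   66  114 3273] 0.053 0.5984 0.2785 r 0.0448 along 0.0896 across -0.0032
disc tilt [ 0.064 -0.032  0.053]
[274 141  21  12 219] [0.5468 0.2883 0.0399]
[317 140  11  12 122] [0.5567 0.2539 0.0399]
[281 219  16  12 164] [0.47   0.2671 0.0395]
[317 218  13  11 139] [0.4804 0.2327 0.0396]
centre [0.5128 0.2619] 0.09190362841722777 0.052951359033973786
```

Request:
play_rows:
  increments:
    - [0,-5,25,0.014,0,-0.01,0]
    - [0,-5,30,0,0,0,0]
    - [0,0,20,0,0,0,0]
    - [0,0,0,0,0,0,0]

```text
clock: 3.85
tcp_pos: [0.5161, 0.2571, 0.0774]
orientation: [-3.115, -0.399, -0.018]
contact_force: [-1.0, 0.1, 0.7]
grip_width: 0.0853
```

```bash
python3 tgt.py 0.511 0.258 0.031 0.26
```

```text
tcp [0.5161 0.2571 0.0774] toolx [0.968 0.252 0.012] z [ 0.011  0.003 -1.   ] t 3.85 w 0.0853 F [-1.   0.1  0.7]
delta mm [-5.3 -2.2 46.3] rot [ 0.    -0.012 -0.005]
```

Request:
play_rows:
  increments:
    - [-3,-1,22,0,-0.012,-0.005,0]
    - [-2,-1,20,0,0,0,0]
    - [0,0,0,0,0,0,0]

```text
clock: 4.15
tcp_pos: [0.5169, 0.2577, 0.0436]
orientation: [-3.115, -0.4, -0.017]
contact_force: [0.2, -0.5, 0.5]
grip_width: 0.0853
```

```bash
python3 tgt.py 0.511 0.258 0.031 0.26
```

```text
tcp [0.5169 0.2577 0.0436] toolx [0.967 0.253 0.011] z [ 0.011  0.003 -1.   ] t 4.15 w 0.0853 F [ 0.2 -0.5  0.5]
delta mm [-5.8 -1.8 12.5] rot [ 0.    -0.011 -0.005]
```

Request:
play_rows:
  increments:
    - [-6,-2,10,0,-0.025,-0.005,0]
    - [-4,-1,7,0,-0.01,0,0]
    - [0,0,0,0,0,0,0]

```text
clock: 4.45
tcp_pos: [0.5096, 0.2588, 0.0314]
orientation: [3.114, 0.405, -0.03]
contact_force: [-0.4, -0.8, 0.3]
grip_width: 0.0854
```

```bash
python3 tgt.py 0.511 0.258 0.031 0.26
```

```text
tcp [0.5096 0.2588 0.0314] toolx [ 0.967  0.256 -0.019] z [-0.019 -0.004 -1.   ] t 4.45 w 0.0854 F [-0.4 -0.8  0.3]
delta mm [1.2 1.1 0.4] rot [-0.001  0.019 -0.001]
```

Request:
play_rows:
  increments:
    - [0,0,0,0,0,0,255]
    - [0,0,0,0,0,0,255]
    - [0,0,0,0,0,0,255]
    - [0,0,0,0,0,0,255]
    - [0,0,0,0,0,0,255]
  force: 60

```text
clock: 4.95
tcp_pos: [0.5107, 0.2593, 0.0333]
orientation: [3.114, 0.405, -0.026]
contact_force: [0.1, -1.1, 1.4]
grip_width: 0.0163
```

Request:
play_rows:
  increments:
    - [0,0,0,0,0,0,255]
    - [0,0,0,0,0,0,255]
    - [0,0,0,0,0,0,255]

```text
clock: 5.25
tcp_pos: [0.5106, 0.2592, 0.0334]
orientation: [3.114, 0.405, -0.026]
contact_force: [0.1, -0.0, 1.6]
grip_width: 0.0157
```

```bash
python3 tgt.py 0.511 0.258 0.031 0.26
python3 - <<'E'
from h import *
import pickle
f=grab_frame("wrist");cv2.imwrite("pics/w5.png",f["color"]);pickle.dump(f,open("w5.pkl","wb"))
E
```

```text
tcp [0.5106 0.2592 0.0334] toolx [ 0.967  0.256 -0.017] z [-0.016 -0.003 -1.   ] t 5.25 w 0.0157 F [ 0.1 -0.   1.6]
delta mm [0.1 1.3 2.4] rot [-0.001  0.017 -0.001]
```

View pics/w5.png

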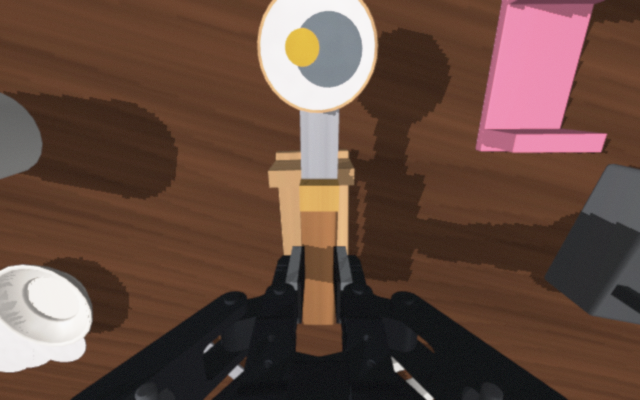

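Request:
play_rows:
  increments:
    - [0,0,-4,0,0,0,255]
    - [0,0,-6,0,0,0,255]
    - [0,0,-8,0,0,0,255]
    - [0,0,-6,0,0,0,255]
    - [0,0,0,0,0,0,255]

```text
clock: 5.8
tcp_pos: [0.5105, 0.2591, 0.059]
orientation: [3.114, 0.405, -0.028]
contact_force: [0.2, 0.4, -1.3]
grip_width: 0.0158
```

```bash
python3 tgt.py 0.511 0.258 0.031 0.26
python3 - <<'E'
from h import *
import pickle
f=grab_frame("wrist");cv2.imwrite("pics/w6.png",f["color"]);pickle.dump(f,open("w6.pkl","wb"))
f=grab_frame("side");cv2.imwrite("pics/s6.png",cv2.resize(f["color"][220:340,200:360],None,fx=4,fy=4,interpolation=cv2.INTER_CUBIC))
E
```

```text
tcp [0.5105 0.2591 0.059 ] toolx [ 0.967  0.256 -0.018] z [-0.018 -0.004 -1.   ] t 5.8 w 0.0158 F [ 0.2  0.4 -1.3]
delta mm [ 0.7  1.2 28. ] rot [-0.001  0.018 -0.001]
```

View pics/w6.png

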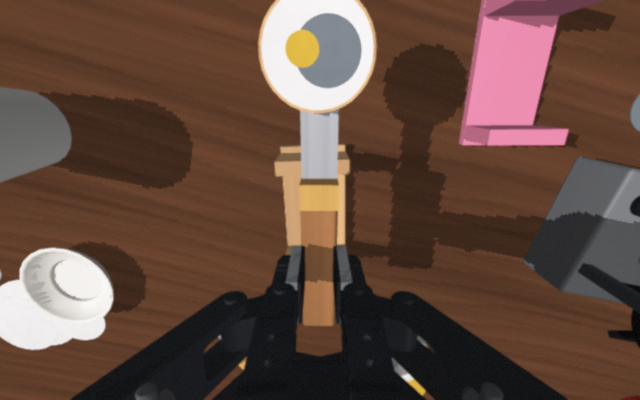

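View pics/s6.png

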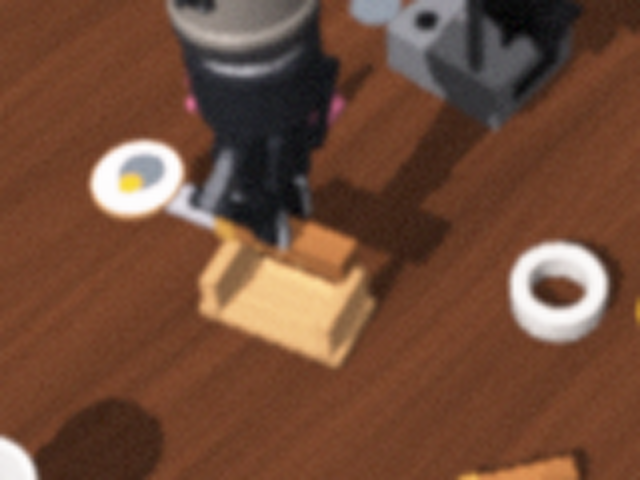

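```bash
cat > held.py <<'E'
from h import *
import pickle,sys
f=pickle.load(open(sys.argv[1],"rb"));C=cloud(f);c=f["color"];hsv=cv2.cvtColor(c,cv2.COLOR_BGR2HSV)
z0=float(sys.argv[2])
o=r.get_obs();Rc=R.from_rotvec(o['orientation']).as_matrix();ax=Rc[:2,0]/np.linalg.norm(Rc[:2,0]);ay=np.array([-ax[1],ax[0]])
def rep(n,k):
    P=C[k];s=(P[:,:2]-o['tcp_pos'][:2])@ax;t=(P[:,:2]-o['tcp_pos'][:2])@ay
    A=np.c_[s,t,np.ones(len(s))];co=np.linalg.lstsq(A,P[:,2],rcond=None)[0]
    print(n,len(P),"z",np.median(P[:,2]).round(4),"s",s.min().round(4),s.max().round(4),"t",t.min().round(4),t.max().round(4),"slopes",co[:2].round(3));return s,t
roi=np.zeros((400,640),bool);roi[0:270,240:400]=1
# disc: contour of non-wood at height band
k=roi&(abs(C[...,2]-z0)<0.012)
k[:,:]&=np.arange(400)[:,None]<116
n,l,st,ce=cv2.connectedComponentsWithStats(k.astype(np.uint8));k=l==1+st[1:,4].argmax()
s,t=rep("disc+",k)
k2=k.copy(); 
ct=max(cv2.findContours(k.astype(np.uint8),0,2)[0],key=cv2.contourArea)[:,0]
zd=np.median(C[k][:,2])
W=np.array([onplane(f,*p,zd)[:2] for p in ct if 1<p[1]<108]);W=(W-o['tcp_pos'][:2])@np.c_[ax,ay]
A=np.c_[2*W,np.ones(len(W))];q=np.linalg.lstsq(A,(W**2).sum(1),rcond=None)[0];print("circle fit along,across",q[:2].round(4),"r",np.sqrt(q[2]+q[0]**2+q[1]**2).round(4),"ztop",zd.round(4))
b=roi&(abs(C[...,2]-z0+.004)<0.012)&(hsv[...,1]<60);b[:120]=0
if b.sum()>20: rep("blade",b)
hd=roi&(abs(C[...,2]-z0-.007)<0.02)&(hsv[...,1]>100);hd[:183]=0;hd[240:]=0;hd[:,:301]=0;hd[:,336:]=0
rep("handle",hd)
E
python3 held.py w6.pkl 0.079;python3 held.py w5.pkl 0.053
```

```text
disc+ 11294 z 0.0764 s 0.0784 0.1289 t -0.0281 0.0279 slopes [-0.01  -0.006]
circle fit along,across [ 0.1076 -0.0002] r 0.0276 ztop 0.0764
blade 2168 z 0.0721 s 0.0443 0.076 t -0.0112 0.0088 slopes [-0.024 -0.004]
handle 1988 z 0.087 s 0.0134 0.0452 t -0.0102 0.0086 slopes [-0.024 -0.009]
disc+ 11516 z 0.0534 s 0.0787 0.128 t -0.0283 0.0277 slopes [ 0.015 -0.003]
circle fit along,across [ 0.1081 -0.0002] r 0.0276 ztop 0.0534
blade 2191 z 0.048 s 0.0437 0.0764 t -0.0119 0.0089 slopes [0.007 0.011]
handle 1990 z 0.0621 s 0.0133 0.0454 t -0.01 0.0087 slopes [-0.008 -0.01 ]
```

Request:
play_rows:
  increments:
    - [0,0,-6,0,0.01,0,255]
    - [0,0,-10,0,0.01,0,255]
    - [0,0,-15,0,0,0,255]
    - [0,0,-20,0,0,0,255]
    - [0,0,-22,0,0,0,255]

```text
clock: 6.4
tcp_pos: [0.5075, 0.2574, 0.1331]
orientation: [3.114, 0.407, -0.006]
contact_force: [0.1, 0.2, -2.0]
grip_width: 0.0155
```

Request:
play_rows:
  increments:
    - [0,0,-22,0,0,0,255]
    - [0,0,-20,0,0,0,255]
    - [0,0,-14,0,0,0,255]
    - [0,0,-8,0,0,0,255]
    - [0,0,-3,0,0,0,255]

```text
clock: 6.9
tcp_pos: [0.5086, 0.259, 0.2107]
orientation: [-3.114, -0.408, -0.007]
contact_force: [-0.8, -0.2, -1.5]
grip_width: 0.0156
```

```bash
python3 tgt.py 0.512 -0.259 0.20 0.235
python3 - <<'E'
from h import *
import pickle
f=grab_frame("wrist");cv2.imwrite("pics/w7.png",f["color"]);pickle.dump(f,open("w7.pkl","wb"))
E
python3 held.py w7.pkl 0.217
```

```text
tcp [0.5086 0.259  0.2107] toolx [0.966 0.258 0.005] z [ 0.004  0.002 -1.   ] t 6.9 w 0.0156 F [-0.8 -0.2 -1.5]
delta mm [-130.4  501.3    9.8] rot [-0.001 -0.005  0.026]
disc+ 163 z 0.2253 s 0.0776 0.0806 t -0.0114 0.0084 slopes [0.165 0.009]Traceback (most recent call last):
  File "held.py", line 19, in <module>
    W=np.array([onplane(f,*p,zd)[:2] for p in ct if 1<p[1]<108]);W=(W-o['tcp_pos'][:2])@np.c_[ax,ay]
                                                                    ~^~~~~~~~~~~~~~~~~
ValueError: operands could not be broadcast together with shapes (0,) (2,)
```

```bash
python3 held.py w7.pkl 0.23
```

```text
disc+ 11274 z 0.2304 s 0.0776 0.1279 t -0.0283 0.0276 slopes [ 0.012 -0.006]
circle fit along,across [ 0.1067 -0.0004] r 0.0276 ztop 0.2304
blade 2164 z 0.2252 s 0.0434 0.0752 t -0.0114 0.0086 slopes [-0.001 -0.003]
handle 1984 z 0.2393 s 0.0121 0.044 t -0.0104 0.0084 slopes [-0.    -0.006]
```

Request:
play_rows:
  increments:
    - [-1,5,0,0,0,0,255]
    - [-2,9,0,0,0,0,255]
    - [-3,13,0,0,0,0,255]
    - [-4,17,0,0,0,0,255]
    - [-5,20,0,0,0,0,255]

```text
clock: 7.45
tcp_pos: [0.5083, 0.1899, 0.2069]
orientation: [-3.114, -0.415, 0.003]
contact_force: [0.6, -1.0, -2.2]
grip_width: 0.0153
```

```bash
python3 tgt.py 0.512 -0.259 0.20 0.235
python3 - <<'E'
from h import *
import pickle
f=grab_frame("wrist");cv2.imwrite("pics/w8.png",f["color"]);pickle.dump(f,open("w8.pkl","wb"))
E
python3 held.py w8.pkl 0.23
```

```text
tcp [0.5083 0.1899 0.2069] toolx [ 0.965  0.262 -0.002] z [-0.002  0.    -1.   ] t 7.45 w 0.0153 F [ 0.6 -1.  -2.2]
delta mm [-114.   434.2    6.8] rot [-0.001  0.002  0.03 ]
disc+ 11272 z 0.226 s 0.0785 0.1289 t -0.0225 0.0334 slopes [ 0.005 -0.006]
circle fit along,across [0.1077 0.0054] r 0.0276 ztop 0.226
blade 2170 z 0.221 s 0.0108 0.0762 t -0.0093 0.0151 slopes [-0.03  -0.009]
handle 1986 z 0.2353 s 0.0133 0.0451 t -0.0051 0.0137 slopes [-0.009 -0.014]
```

Request:
play_rows:
  increments:
    - [-4,17,-1,0,0,0,255]
    - [-6,21,-1,0,0,0,255]
    - [-6,23,-1,0,0,0,255]
    - [-6,23,-1,0,0,0,255]
    - [-6,23,-1,0,0,0,255]

```text
clock: 8.0
tcp_pos: [0.5064, 0.0653, 0.2088]
orientation: [3.111, 0.404, -0.015]
contact_force: [0.2, 0.1, -1.2]
grip_width: 0.0153
```

Request:
play_rows:
  increments:
    - [-6,23,-1,0,0,0,255]
    - [-6,23,-1,0,0,0,255]
    - [-6,23,-1,0,0,0,255]
    - [-6,23,-1,0,0,0.01,255]
    - [-6,23,-1,0,0,0.01,255]

```text
clock: 8.5
tcp_pos: [0.5018, -0.0652, 0.2118]
orientation: [3.115, 0.361, -0.025]
contact_force: [-0.6, 0.2, -2.5]
grip_width: 0.0158
```

```bash
python3 tgt.py 0.512 -0.259 0.20 0.235
```

```text
tcp [ 0.5018 -0.0652  0.2118] toolx [ 0.973  0.229 -0.017] z [-0.015 -0.007 -1.   ] t 8.5 w 0.0158 F [-0.6  0.2 -2.5]
delta mm [-34.3 190.9  13.1] rot [ 0.003  0.017 -0.004]
```

Request:
play_rows:
  increments:
    - [-4,22,0,0,0.004,0,255]
    - [-4,21,0,0,0.004,0,255]
    - [-4,20,0,0,0.004,0,255]
    - [-4,20,0,0,0.004,0,255]
    - [-3,20,0,0,0,0,255]

```text
clock: 9.0
tcp_pos: [0.5007, -0.1808, 0.2096]
orientation: [3.119, 0.349, -0.01]
contact_force: [0.7, -0.7, -0.9]
grip_width: 0.0159
```

```bash
python3 tgt.py 0.512 -0.259 0.20 0.235
```

```text
tcp [ 0.5007 -0.1808  0.2096] toolx [ 0.975  0.221 -0.006] z [-0.006 -0.004 -1.   ] t 9.0 w 0.0159 F [ 0.7 -0.7 -0.9]
delta mm [-6.2 78.7  9.9] rot [ 0.003  0.006 -0.012]
```

Request:
play_rows:
  increments:
    - [-1,17,0,0,0.003,-0.01,255]
    - [-1,14,0,0,0.002,0,255]
    - [-1,10,0,0,0,0,255]
    - [-1,6,0,0,0,0,255]
    - [0,3,0,0,0,0,255]

```text
clock: 9.5
tcp_pos: [0.5039, -0.2385, 0.2074]
orientation: [3.119, 0.352, -0.01]
contact_force: [-0.2, -0.4, -2.0]
grip_width: 0.0157
```

Request:
play_rows:
  increments:
    - [0,0,0,0,0,0,255]
    - [0,0,0,0,0,0,255]

```text
clock: 9.7
tcp_pos: [0.504, -0.2378, 0.2073]
orientation: [3.12, 0.354, -0.01]
contact_force: [0.2, 0.5, -1.6]
grip_width: 0.0157
```

```bash
python3 tgt.py 0.512 -0.259 0.20 0.235
python3 - <<'E'
from h import *
import pickle
f=grab_frame("wrist");cv2.imwrite("pics/w9.png",f["color"]);pickle.dump(f,open("w9.pkl","wb"))
E
python3 held.py w9.pkl 0.23
```

```text
tcp [ 0.504  -0.2378  0.2073] toolx [ 0.975  0.224 -0.006] z [-0.006 -0.002 -1.   ] t 9.7 w 0.0157 F [ 0.2  0.5 -1.6]
delta mm [ 3.1 22.5  7.3] rot [ 0.001  0.006 -0.009]
disc+ 11272 z 0.2259 s 0.0778 0.1281 t -0.0286 0.0273 slopes [-0.001 -0.007]
circle fit along,across [ 0.1068 -0.0007] r 0.0276 ztop 0.2259
blade 2166 z 0.2211 s 0.01 0.0754 t -0.0147 0.0087 slopes [-0.027 -0.014]
handle 1987 z 0.2355 s 0.0125 0.0447 t -0.0105 0.0083 slopes [-0.011 -0.005]
```

View pics/w9.png

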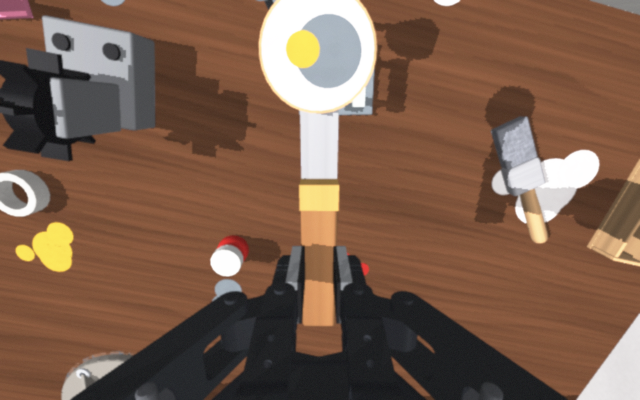

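Request:
play_rows:
  increments:
    - [1,6,5,0,0.003,-0.01,255]
    - [1,8,10,0,0.002,0,255]
    - [1,6,15,0,0,0,255]
    - [0,4,18,0,0,0,255]
    - [0,2,20,0,0,0,255]

```text
clock: 10.25
tcp_pos: [0.5161, -0.264, 0.1369]
orientation: [3.115, 0.375, 0.006]
contact_force: [-0.1, 0.2, -1.4]
grip_width: 0.0155
```

```bash
python3 tgt.py 0.5128 -0.258 0.075 0.235
```

```text
tcp [ 0.5161 -0.264   0.1369] toolx [0.971 0.237 0.004] z [ 0.004 -0.003 -1.   ] t 10.25 w 0.0155 F [-0.1  0.2 -1.4]
delta mm [-2.  -6.8 61.9] rot [ 0.004 -0.004  0.004]
```

Request:
play_rows:
  increments:
    - [-1,-3,18,0,0,0,255]
    - [-1,-3,16,0,0,0,255]
    - [0,-1,10,0,0,0,255]
    - [0,0,5,0,0,0,255]
    - [0,0,0,0,0,0,255]

```text
clock: 10.75
tcp_pos: [0.5088, -0.2586, 0.0772]
orientation: [-3.118, -0.372, 0.007]
contact_force: [0.1, 0.8, -2.1]
grip_width: 0.0159
```

```bash
python3 tgt.py 0.5128 -0.258 0.075 0.235
python3 - <<'E'
from h import *
import pickle
f=grab_frame("wrist");cv2.imwrite("pics/w10.png",f["color"]);pickle.dump(f,open("w10.pkl","wb"))
f=grab_frame("side");pickle.dump(f,open("s10.pkl","wb"));cv2.imwrite("pics/s10.png",cv2.resize(f["color"][120:220,300:420],None,fx=5,fy=5,interpolation=cv2.INTER_CUBIC))
E
python3 held.py w10.pkl 0.095
```

```text
tcp [ 0.5088 -0.2586  0.0772] toolx [ 0.972  0.235 -0.004] z [-0.005  0.001 -1.   ] t 10.75 w 0.0159 F [ 0.1  0.8 -2.1]
delta mm [4.  0.3 2.2] rot [-0.002  0.004  0.003]
disc+ 11249 z 0.0959 s 0.0771 0.1275 t -0.028 0.0277 slopes [ 0.    -0.004]
circle fit along,across [ 1.06e-01 -1.00e-04] r 0.0276 ztop 0.0959
blade 2164 z 0.0911 s 0.0431 0.0746 t -0.011 0.0091 slopes [-0.011 -0.001]
handle 1989 z 0.1055 s 0.0118 0.0437 t -0.01 0.0088 slopes [-0.01  -0.004]
```

View pics/w10.png

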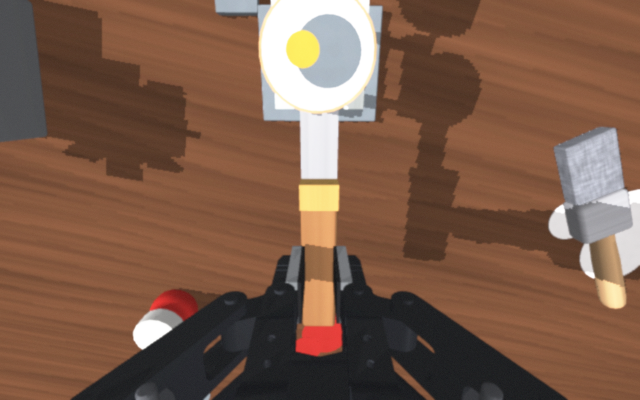

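View pics/s10.png

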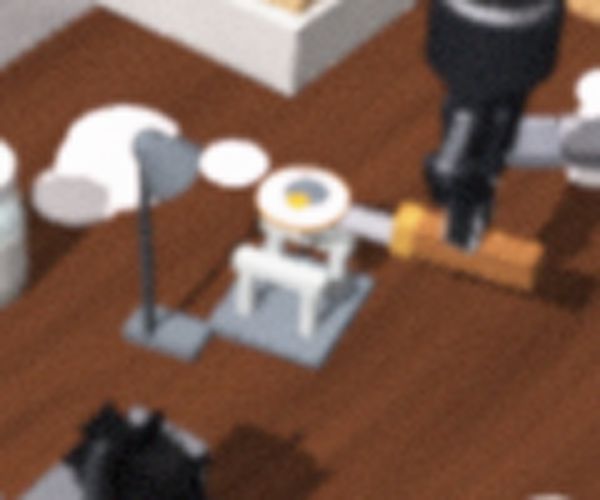

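Request:
play_rows:
  increments:
    - [2,0,6,0,0,0,255]
    - [2,0,9,0,0.003,0,255]
    - [1,0,8,0,0,0,255]
    - [0,0,4,0,0,0,255]
    - [0,0,0,0,0,0,255]

```text
clock: 11.35
tcp_pos: [0.5168, -0.2584, 0.0512]
orientation: [3.118, 0.372, 0.007]
contact_force: [0.1, 0.0, -2.3]
grip_width: 0.0161
```

```bash
python3 tgt.py 0.5128 -0.258 0.031 0.235
python3 - <<'E'
from h import *
import pickle
f=grab_frame("wrist");cv2.imwrite("pics/w11.png",f["color"]);pickle.dump(f,open("w11.pkl","wb"))
f=grab_frame("side");pickle.dump(f,open("s11.pkl","wb"));cv2.imwrite("pics/s11.png",cv2.resize(f["color"][120:220,300:420],None,fx=5,fy=5,interpolation=cv2.INTER_CUBIC))
E
python3 held.py w11.pkl 0.068
```

```text
tcp [ 0.5168 -0.2584  0.0512] toolx [0.972 0.235 0.004] z [ 0.004 -0.001 -1.   ] t 11.35 w 0.0161 F [ 0.1  0.  -2.3]
delta mm [-3.9 -1.4 20.1] rot [ 0.002 -0.004  0.002]
disc+ 11273 z 0.0708 s 0.0774 0.1314 t -0.0281 0.0276 slopes [ 0.009 -0.008]
circle fit along,across [ 0.1064 -0.0002] r 0.0277 ztop 0.0708
blade 2363 z 0.0655 s 0.0432 0.075 t -0.0273 0.0285 slopes [-0.119  0.008]
handle 1989 z 0.0797 s 0.0119 0.0438 t -0.0101 0.0088 slopes [-0.005 -0.014]
```

View pics/w11.png

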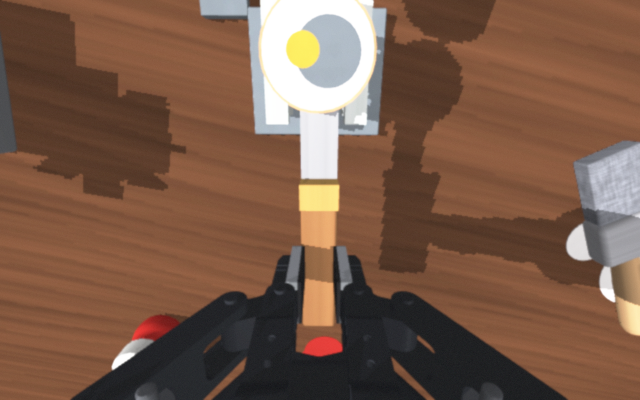

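View pics/s11.png

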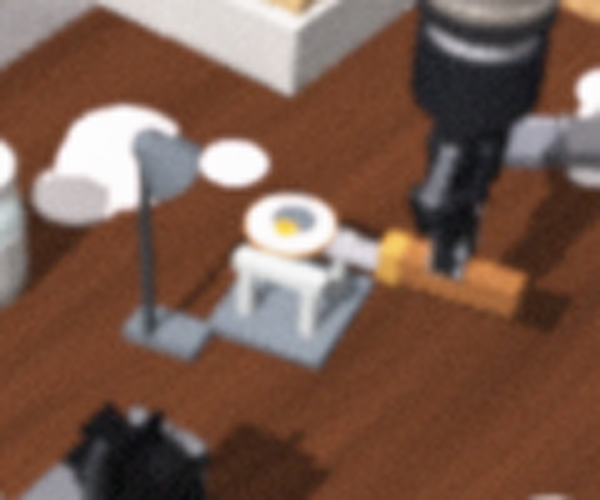

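Request:
play_rows:
  increments:
    - [-2,0,4,0,0,0,255]
    - [-1,0,4,0,0,0,255]
    - [0,0,4,0,0,0,255]
    - [0,0,3,0,0,0,255]
    - [0,0,0,0,0,0,255]

```text
clock: 11.95
tcp_pos: [0.5144, -0.2597, 0.0362]
orientation: [3.117, 0.371, 0.009]
contact_force: [0.6, -0.7, -1.4]
grip_width: 0.0156
```

```bash
python3 tgt.py 0.5128 -0.258 0.031 0.235
python3 - <<'E'
from h import *
import pickle
f=grab_frame("wrist");cv2.imwrite("pics/w12.png",f["color"]);pickle.dump(f,open("w12.pkl","wb"))
f=grab_frame("side");pickle.dump(f,open("s12.pkl","wb"));cv2.imwrite("pics/s12.png",cv2.resize(f["color"][120:220,300:420],None,fx=5,fy=5,interpolation=cv2.INTER_CUBIC))
E
python3 held.py w12.pkl 0.058
```

```text
tcp [ 0.5144 -0.2597  0.0362] toolx [0.972 0.235 0.006] z [ 0.006 -0.002 -1.   ] t 11.95 w 0.0156 F [ 0.6 -0.7 -1.4]
delta mm [-1.1 -2.1  5.2] rot [ 0.003 -0.006  0.002]
disc+ 13491 z 0.0603 s 0.0773 0.1279 t -0.0285 0.0294 slopes [ 0.052 -0.021]
circle fit along,across [0.1069 0.0004] r 0.0291 ztop 0.0603
blade 2200 z 0.0515 s 0.0433 0.0751 t -0.0265 0.0089 slopes [ 0.019 -0.027]
handle 1989 z 0.0651 s 0.0123 0.044 t -0.0101 0.0087 slopes [ 0.011 -0.01 ]
```

View pics/s12.png

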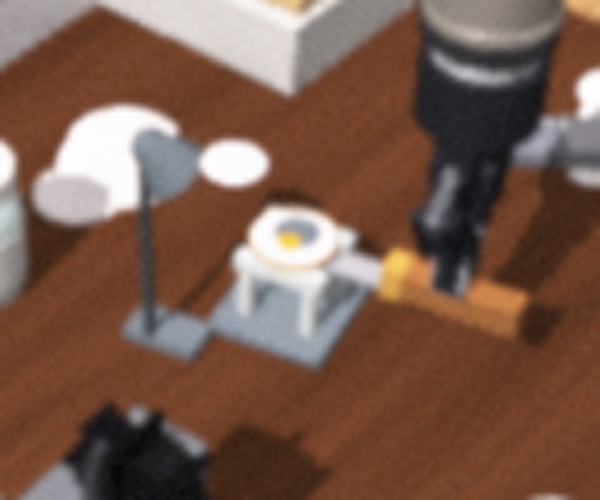

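Request:
play_rows:
  increments:
    - [0,0,4,0,-0.004,0,255]
    - [0,0,4,0,-0.003,0,255]
    - [0,0,0,0,0,0,255]
    - [0,0,0,0,0,0,255]

```text
clock: 12.45
tcp_pos: [0.5152, -0.2599, 0.0281]
orientation: [3.115, 0.371, -0.001]
contact_force: [0.0, -0.4, -1.2]
grip_width: 0.0157
```

```bash
python3 tgt.py 0.5144 -0.2597 0.031 0.235
python3 - <<'E'
from h import *
import pickle
f=grab_frame("wrist");cv2.imwrite("pics/w13.png",f["color"]);pickle.dump(f,open("w13.pkl","wb"))
E
python3 held.py w13.pkl 0.058
```

```text
tcp [ 0.5152 -0.2599  0.0281] toolx [ 0.972  0.235 -0.001] z [ 0.    -0.004 -1.   ] t 12.45 w 0.0157 F [ 0.  -0.4 -1.2]
delta mm [-0.7 -0.3 -2.9] rot [0.004 0.001 0.002]
disc+ 14290 z 0.0603 s 0.0779 0.1256 t -0.0284 0.0295 slopes [ 0.043 -0.02 ]
circle fit along,across [0.1064 0.0006] r 0.0288 ztop 0.0603
blade 2485 z 0.0434 s 0.0055 0.076 t -0.0267 0.029 slopes [-0.217 -0.003]
handle 1985 z 0.057 s 0.0127 0.0444 t -0.0103 0.0085 slopes [ 0.003 -0.018]
```

View pics/w13.png

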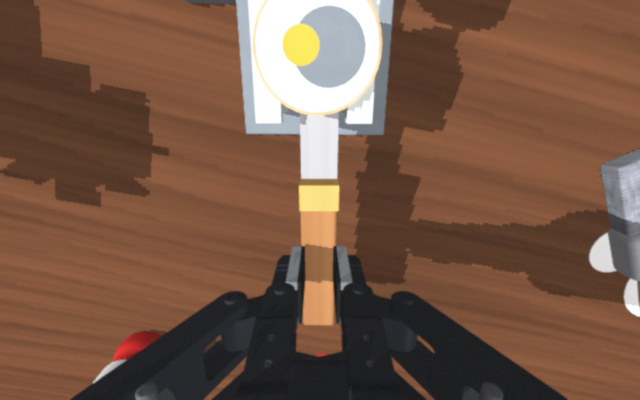

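Request:
play_rows:
  increments:
    - [-6,0,0,0,0,0,255]
    - [-10,0,0,0,0,0,255]
    - [-12,0,0,0,0,0,255]
    - [-12,0,0,0,0,0,255]

```text
clock: 12.9
tcp_pos: [0.4746, -0.2694, 0.0284]
orientation: [3.115, 0.373, 0.001]
contact_force: [-0.3, -0.3, -1.3]
grip_width: 0.0163
```

```bash
python3 tgt.py 0.4313 -0.2797 0.028 0.235
```

```text
tcp [ 0.4746 -0.2694  0.0284] toolx [0.972 0.236 0.   ] z [ 0.001 -0.004 -1.   ] t 12.9 w 0.0163 F [-0.3 -0.3 -1.3]
delta mm [-44.5  -0.2   0.4] rot [ 0.004 -0.     0.004]
```

Request:
play_rows:
  increments:
    - [-14,0,0,0,0,0,255]
    - [-16,0,0,0,0,0,255]
    - [-14,0,0,0,0,0,255]
    - [-6,0,-5,0,0,0,255]
    - [0,0,-10,0,0,0,255]

```text
clock: 13.4
tcp_pos: [0.416, -0.2832, 0.0432]
orientation: [3.117, 0.367, -0.007]
contact_force: [-0.5, -1.0, -0.8]
grip_width: 0.0153
```

```bash
python3 tgt.py 0.4313 -0.2797 0.2 0.235;  python3 - <<'E'
from h import *
import pickle
f=grab_frame("wrist");cv2.imwrite("pics/w14.png",f["color"]);pickle.dump(f,open("w14.pkl","wb"))
E
```

```text
tcp [ 0.416  -0.2832  0.0432] toolx [ 0.973  0.232 -0.005] z [-0.004 -0.004 -1.   ] t 13.4 w 0.0153 F [-0.5 -1.  -0.8]
delta mm [  15.     0.5 -156.9] rot [ 0.002  0.005 -0.001]
```

View pics/w14.png

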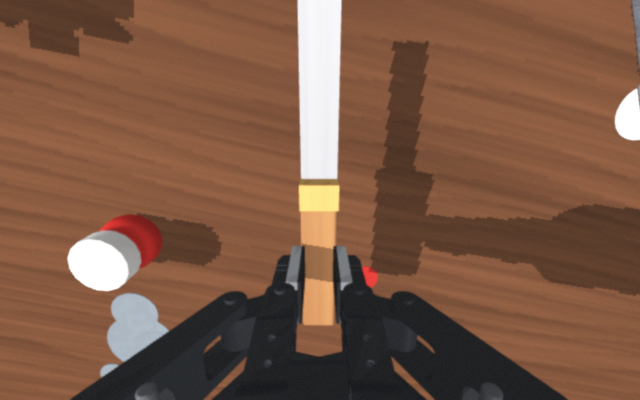

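Request:
play_rows:
  increments:
    - [0,0,-30,0,0,0,255]
    - [0,0,-45,0,0,0,255]
    - [0,0,-45,0,0,0,255]
    - [0,0,-35,0,0,0,255]
    - [0,0,0,0,0,0,255]

```text
clock: 13.95
tcp_pos: [0.4226, -0.2815, 0.21]
orientation: [3.112, 0.374, 0.008]
contact_force: [1.2, -1.2, -1.8]
grip_width: 0.0157
```

```bash
python3 tgt.py 0.513 0.2605 0.2 0.262;  python3 - <<'E'
from h import *
import pickle
f=grab_frame("wrist");cv2.imwrite("pics/w15.png",f["color"]);pickle.dump(f,open("w15.pkl","wb"))
f=grab_frame("side");cv2.imwrite("pics/s15.png",cv2.resize(f["color"][120:220,300:420],None,fx=5,fy=5,interpolation=cv2.INTER_CUBIC))
E
```

```text
tcp [ 0.4226 -0.2815  0.21  ] toolx [0.971 0.237 0.004] z [ 0.006 -0.006 -1.   ] t 13.95 w 0.0157 F [ 1.2 -1.2 -1.8]
delta mm [ 216.3 -505.1    7.1] rot [ 0.007 -0.004 -0.023]
```

View pics/s15.png

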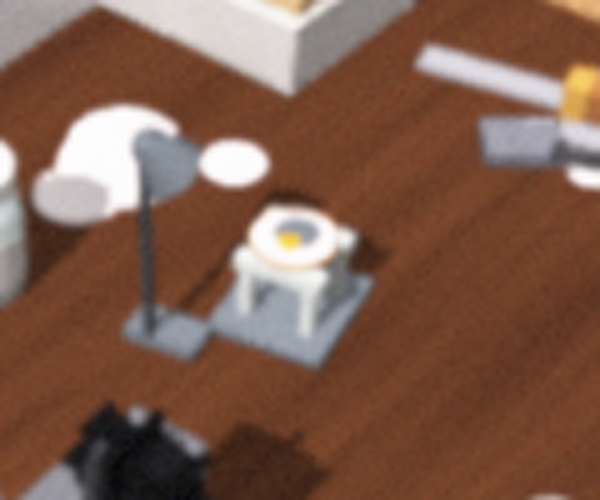

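View pics/w15.png

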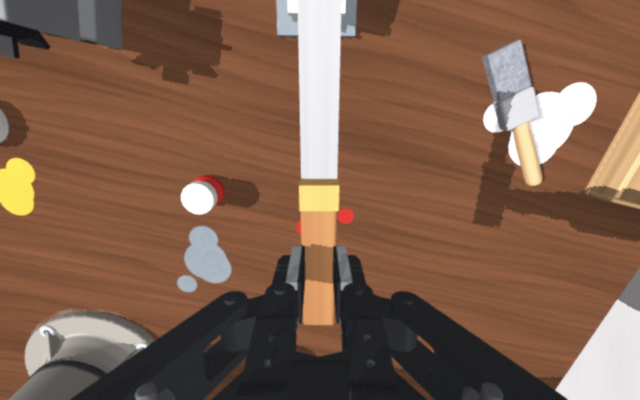

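Request:
play_rows:
  increments:
    - [8,-20,0,0,0,0,255]
    - [14,-32,0,0,0,0,255]
    - [17,-38,0,0,0,-0.005,255]
    - [17,-40,0,0,0,-0.005,255]
    - [17,-40,0,0,0,-0.005,255]

```text
clock: 14.55
tcp_pos: [0.446, -0.097, 0.1974]
orientation: [-3.117, -0.381, 0.019]
contact_force: [1.3, -0.1, -0.9]
grip_width: 0.0156
```

Request:
play_rows:
  increments:
    - [18,-40,0,0,0,-0.01,255]
    - [18,-40,0,0,0,-0.01,255]
    - [18,-40,0,0,0,-0.01,255]
    - [18,-40,0,0,0,-0.01,255]
    - [18,-40,0,0,0,-0.01,255]

```text
clock: 15.05
tcp_pos: [0.4753, 0.1285, 0.1888]
orientation: [-3.103, -0.463, 0.04]
contact_force: [0.6, -0.1, -2.7]
grip_width: 0.016
```

```bash
python3 tgt.py 0.513 0.2605 0.2 0.262
```

```text
tcp [0.4753 0.1285 0.1888] toolx [ 0.956  0.292 -0.024] z [-0.026  0.001 -1.   ] t 15.05 w 0.016 F [ 0.6 -0.1 -2.7]
delta mm [  74.4 -115.4  -12.1] rot [-0.008  0.025  0.034]
```

Request:
play_rows:
  increments:
    - [18,-30,0,0,0.01,0.01,255]
    - [18,-26,0,0,0.01,0.01,255]
    - [15,-20,0,0,0.005,0.01,255]
    - [10,-12,0,0,0,0,255]
    - [0,0,0,0,0,0,255]

```text
clock: 15.55
tcp_pos: [0.5031, 0.2421, 0.18]
orientation: [-3.1, -0.436, 0.023]
contact_force: [-0.6, 0.3, -1.0]
grip_width: 0.016
```

```bash
python3 tgt.py 0.513 0.2605 0.1 0.262
```

```text
tcp [0.5031 0.2421 0.18  ] toolx [ 0.961  0.276 -0.013] z [-0.016  0.009 -1.   ] t 15.55 w 0.016 F [-0.6  0.3 -1. ]
delta mm [ 15.6 -13.9  80. ] rot [-0.013  0.013  0.017]
```

Request:
play_rows:
  increments:
    - [6,-6,15,-0.006,0.007,0.008,255]
    - [6,-5,30,-0.006,0.006,0.008,255]
    - [3,-3,25,0,0,0,255]
    - [0,0,5,0,0,0,255]
    - [0,0,0,0,0,0,255]

```text
clock: 16.05
tcp_pos: [0.5123, 0.2534, 0.0993]
orientation: [3.111, 0.406, -0.01]
contact_force: [0.1, -0.9, -1.1]
grip_width: 0.0155
```

```bash
python3 tgt.py 0.513 0.2605 0.034 0.262;python3 - <<'E'
from h import *
import pickle
f=grab_frame("wrist");cv2.imwrite("pics/w16.png",f["color"]);pickle.dump(f,open("w16.pkl","wb"))
E
python3 rest.py w16.pkl 265 375 125 330 0.262
```

```text
tcp [0.5123 0.2534 0.0993] toolx [ 0.967  0.257 -0.007] z [-0.006 -0.005 -1.   ] t 16.05 w 0.0155 F [ 0.1 -0.9 -1.1]
delta mm [ 2.9 -6.9 65.3] rot [ 0.004  0.007 -0.003]
[274 151  27  14 349] [0.5471 0.2872 0.0398]
[281 239  20  13 180] [0.4712 0.2678 0.0394]
centre [0.5088 0.2771] 0.09041196334940227 0.020946883883640383
```

View pics/w16.png

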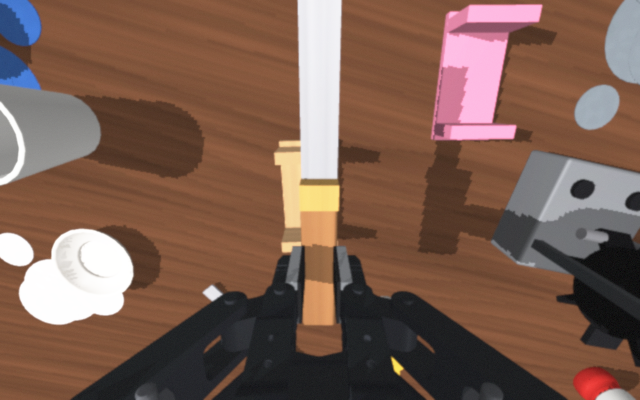

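Rest unmoved. Shift sideways and descend to just above.

Request:
play_rows:
  increments:
    - [1,-4,15,0,0.004,0,255]
    - [1,-4,20,0,0.003,0,255]
    - [1,-1,12,0,0,0,255]
    - [0,0,4,0,0,0,255]
    - [0,0,0,0,0,0,255]

```text
clock: 16.6
tcp_pos: [0.5159, 0.2625, 0.0492]
orientation: [3.113, 0.401, 0.012]
contact_force: [-0.9, 0.7, -1.0]
grip_width: 0.0151
```

```bash
python3 tgt.py 0.513 0.2605 0.034 0.262;python3 - <<'E'
from h import *
import pickle
f=grab_frame("wrist");cv2.imwrite("pics/w17.png",f["color"]);pickle.dump(f,open("w17.pkl","wb"))
E
python3 held.py w17.pkl 0.06
```

```text
tcp [0.5159 0.2625 0.0492] toolx [0.967 0.254 0.007] z [ 0.008 -0.001 -1.   ] t 16.6 w 0.0151 F [-0.9  0.7 -1. ]
delta mm [-3.4  1.1 15.2] rot [ 0.003 -0.007 -0.006]
disc+ 4732 z 0.0654 s 0.0774 0.1287 t -0.0115 0.0086 slopes [ 0.014 -0.009]
circle fit along,across [ 0.1047 -0.0004] r 0.0144 ztop 0.0654
blade 2175 z 0.0647 s 0.0434 0.075 t -0.0114 0.0087 slopes [ 0.017 -0.013]
handle 1987 z 0.0783 s 0.012 0.0438 t -0.0103 0.0085 slopes [ 0.011 -0.015]
```

View pics/w17.png

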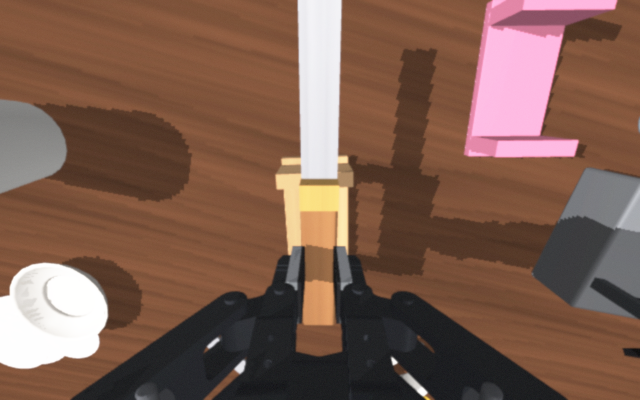

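Request:
play_rows:
  increments:
    - [-2,0,5,0,-0.006,0,255]
    - [-1,0,5,0,-0.004,0,255]
    - [0,0,3,0,0,0,255]
    - [0,0,2,0,0,0,255]
    - [0,0,0,0,0,0,255]

```text
clock: 17.15
tcp_pos: [0.5143, 0.262, 0.0351]
orientation: [3.113, 0.4, 0.0]
contact_force: [-1.1, 0.9, -0.4]
grip_width: 0.016
```

```bash
python3 tgt.py 0.513 0.2605 0.034 0.262;python3 - <<'E'
from h import *
import pickle
f=grab_frame("wrist");cv2.imwrite("pics/w18.png",f["color"]);pickle.dump(f,open("w18.pkl","wb"))
E
python3 held.py w18.pkl 0.05
```

```text
tcp [0.5143 0.262  0.0351] toolx [ 0.968  0.253 -0.   ] z [ 0.001 -0.003 -1.   ] t 17.15 w 0.016 F [-1.1  0.9 -0.4]
delta mm [-1.7  1.1  1.1] rot [ 0.003  0.    -0.007]
disc+ 4731 z 0.0505 s 0.0776 0.1288 t -0.0115 0.0086 slopes [ 0.008 -0.006]
circle fit along,across [ 0.1041 -0.001 ] r 0.0148 ztop 0.0505
blade 2177 z 0.0501 s 0.0422 0.0753 t -0.0125 0.0086 slopes [ 0.012 -0.003]
handle 1989 z 0.064 s 0.0124 0.0442 t -0.0103 0.0085 slopes [ 0.005 -0.017]
```

Request:
play_rows:
  increments:
    - [0,0,2,0,0,0,255]
    - [0,0,1,0,0,0,255]
    - [0,0,0,0,0,0,200]
    - [0,0,0,0,0,0,100]
    - [0,0,0,0,0,0,0]

```text
clock: 17.7
tcp_pos: [0.5153, 0.2627, 0.0338]
orientation: [3.114, 0.4, 0.004]
contact_force: [0.0, -0.1, -0.0]
grip_width: 0.0468
```

Request:
play_rows:
  increments:
    - [0,0,0,0,0,0,0]
    - [0,0,0,0,0,0,0]
    - [0,0,0,0,0,0,0]

```text
clock: 18.0
tcp_pos: [0.5155, 0.2629, 0.0338]
orientation: [3.114, 0.4, 0.005]
contact_force: [0.3, -0.7, 0.0]
grip_width: 0.0851
```

```bash
python3 tgt.py 0.513 0.2605 0.034 0.262;python3 - <<'E'
from h import *
import pickle
f=grab_frame("wrist");cv2.imwrite("pics/w19.png",f["color"]);pickle.dump(f,open("w19.pkl","wb"))
E
python3 held.py w19.pkl 0.05
```

```text
tcp [0.5155 0.2629 0.0338] toolx [0.968 0.253 0.003] z [ 0.003 -0.002 -1.   ] t 18.0 w 0.0851 F [ 0.3 -0.7  0. ]
delta mm [-3.1  1.6 -0.2] rot [ 0.003 -0.003 -0.006]
disc+ 4668 z 0.048 s 0.0776 0.1295 t -0.0117 0.0084 slopes [-0.     0.001]
circle fit along,across [0.1012 0.0015] r 0.0166 ztop 0.048
blade 2198 z 0.0481 s 0.0415 0.0752 t -0.0131 0.0093 slopes [0.004 0.003]
handle 1968 z 0.0621 s 0.012 0.0436 t -0.0103 0.0084 slopes [-0.013 -0.009]
```

View pics/w19.png

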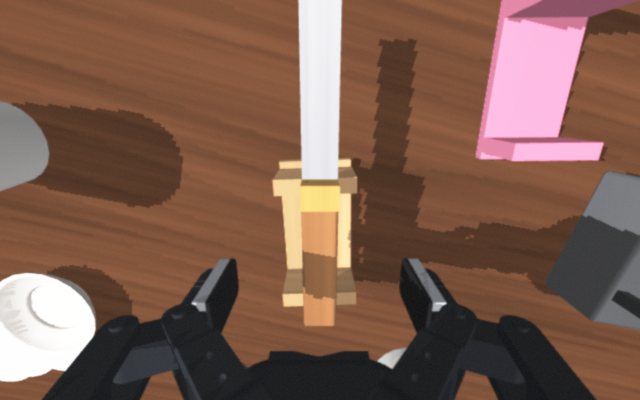

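Request:
play_rows:
  increments:
    - [0,0,-25,0,0,0,0]
    - [0,0,-45,0,0,0,0]
    - [0,0,-48,0,0,0,0]
    - [0,0,-48,0,0,0,0]
    - [0,0,-48,0,0,0,0]

```text
clock: 18.55
tcp_pos: [0.5105, 0.2603, 0.2469]
orientation: [3.108, 0.401, -0.021]
contact_force: [0.8, 0.4, 0.1]
grip_width: 0.086
```

Request:
play_rows:
  increments:
    - [-20,35,-20,0,0,0,0]
    - [-25,40,0,0,0,0,0]
    - [-25,40,0,0,0,0,0]
    - [-15,40,0,0,0,0,0]
    - [0,0,0,0,0,0,0]

```text
clock: 19.05
tcp_pos: [0.4701, 0.0879, 0.2778]
orientation: [3.112, 0.408, 0.006]
contact_force: [0.1, -0.3, -0.2]
grip_width: 0.085
```

```bash
python3 tgt.py 0.513 0.2605 0.034 0.262;python3 - <<'E'
from h import *
import pickle
f=grab_frame("wrist");cv2.imwrite("pics/w20.png",f["color"]);pickle.dump(f,open("w20.pkl","wb"))
f=grab_frame("side");pickle.dump(f,open("s20.pkl","wb"));cv2.imwrite("pics/s20.png",cv2.resize(f["color"][190:310,220:360],None,fx=5,fy=5,interpolation=cv2.INTER_CUBIC))
E
```

```text
tcp [0.4701 0.0879 0.2778] toolx [0.966 0.258 0.003] z [ 0.004 -0.002 -1.   ] t 19.05 w 0.085 F [ 0.1 -0.3 -0.2]
delta mm [  85.2 -156.5  243.6] rot [ 0.003 -0.003 -0.001]
```

View pics/w20.png

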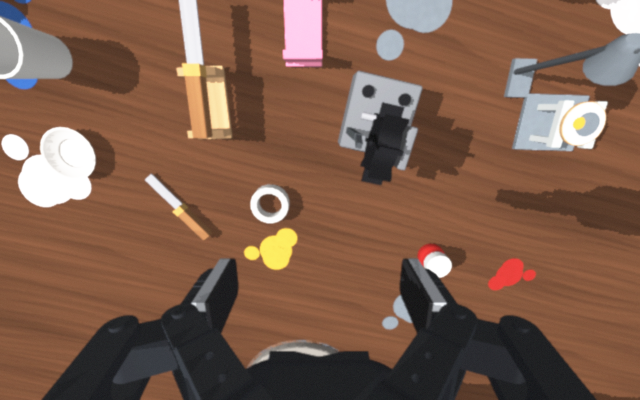

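View pics/s20.png

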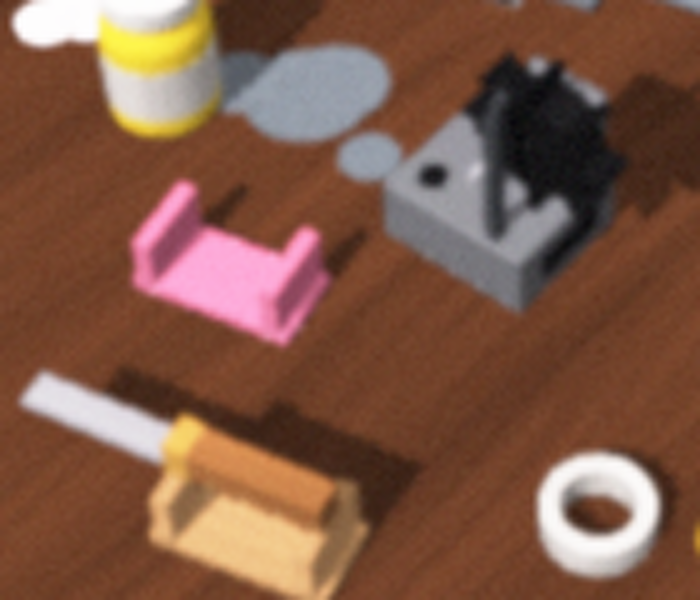

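Run:
```python
from h import *
import pickle
f=pickle.load(open("w20.pkl","rb"));C=cloud(f)
cv2.imwrite("pics/w20c.png",cv2.resize(f["color"][55:200,325:440],None,fx=5,fy=4,interpolation=cv2.INTER_CUBIC))
roi=np.zeros((400,640),bool);roi[60:195,325:440]=1
k=roi&(abs(C[...,2]-.045)<.006)
n,l,st,_=cv2.connectedComponentsWithStats(k.astype(np.uint8))
print(st[1:][st[1:,4]>30])
rc=cv2.minAreaRect(np.array([C[p[0],p[1],:2] for p in np.argwhere(k)]).astype(np.float32)*1000);print("case top",rc)
Q=C[roi&(C[...,2]>0.085)]
rc=cv2.minAreaRect((Q[:,:2]*1000).astype(np.float32));print("high",rc,len(Q),Q[:,2].max())
top=Q[Q[:,2]>.138];print("ridge top",top.mean(0).round(4),top.min(0).round(4),top.max(0).round(4),len(top))
# pin: bright low-sat
hsv=cv2.cvtColor(f["color"],cv2.COLOR_BGR2HSV)
p=roi&(f["color"].min(2)>195);n,l,st,_=cv2.connectedComponentsWithStats(p.astype(np.uint8))
for i in range(1,n): print("bright",st[i],C[l==i].mean(0).round(4))
```

```text
[[ 340   71   82   81 2955]]
case top ((558.2233276367188, 23.4769287109375), (100.0943832397461, 89.88581085205078), 2.7644898891448975)
high ((538.570068359375, 34.72929763793945), (122.62739562988281, 84.80786895751953), 46.94913101196289) 3106 0.44817538317172545
ridge top [0.5322 0.0546 0.2179] [0.5214 0.0089 0.138 ] [0.5494 0.1085 0.4482] 308
bright [361 113  15   7  77] [0.5544 0.0443 0.0721]
```

View pics/w20c.png

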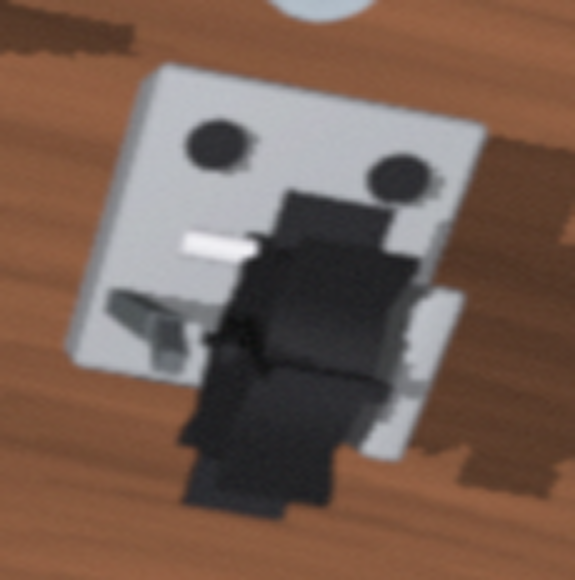

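Run:
```python
from h import *
import pickle
f=pickle.load(open("w20.pkl","rb"));C=cloud(f);o=r.get_obs();print(o['joints'].round(3))
Rc=R.from_rotvec(o['orientation']).as_matrix()
q=(C-o['tcp_pos'])@Rc*1000   # tool frame mm
m=(f["depth"]<0.25)&(f["depth"]>0)
for nm,sl in [("L",np.s_[240:330,150:260]),("Rr",np.s_[240:330,390:480])]:
    P=q[sl][m[sl]]; P=P[P[:,2]>-35]
    print(nm,len(P),"z max",np.percentile(P[:,2],[90,99,100]).round(1)); T=P[P[:,2]>np.percentile(P[:,2],99)-3]
    print("tip x",T[:,0].min().round(1),T[:,0].max().round(1),"y",T[:,1].min().round(1),T[:,1].max().round(1))
f=pickle.load(open("w18.pkl","rb"))
```

```text
[ 0.221  0.123 -0.591  1.883  0.076  1.152 -1.701]Traceback (most recent call last):
  File "<stdin>", line 9, in <module>
    return _quantile_unchecked(
        a, q, axis, out, overwrite_input, method, keepdims, weights)
    return _ureduce(a,
                    func=_quantile_ureduce_func,
    ...<5 lines>...
                    overwrite_input=overwrite_input,
                    method=method)
    r = func(a, **kwargs)
    result = _quantile(arr,
                       quantiles=q,
    ...<2 lines>...
                       out=out,
                       weights=wgt)
    slices_having_nans = np.isnan(arr[-1, ...])
                                  ~~~^^^^^^^^^
IndexError: index -1 is out of bounds for axis 0 with size 0
```

Run:
```python
from h import *
import pickle
f=pickle.load(open("w20.pkl","rb"));C=cloud(f);o=r.get_obs()
Rc=R.from_rotvec(o['orientation']).as_matrix()
q=(C-o['tcp_pos'])@Rc*1000
for u,v in [(215,285),(230,265),(200,310),(180,340),(425,285),(408,265),(320,375),(150,350)]: print(u,v,f["depth"][v,u],q[v,u].round(1))
```

```text
215 285 0.1219209 [  8.4 -37.8 -65.6]
230 265 0.13643558 [  8.7 -35.8 -50.1]
200 310 0.11237777 [  4.8 -40.3 -76.9]
180 340 0.09217939 [  9.3 -38.4 -96.7]
425 285 0.11955167 [  9.3  51.1 -68. ]
408 265 0.13681251 [  8.1  49.5 -50.1]
320 375 0.08160016 [   7.9    6.7 -108.5]
150 350 0.09676273 [  2.6 -50.8 -94.1]
```

Run:
```python
from h import *
import pickle
f=pickle.load(open("w13.pkl","rb"));g=pickle.load(open("w20.pkl","rb"))
a=cv2.resize(f["color"][220:400,180:460],None,fx=2.5,fy=1.6);b=cv2.resize(g["color"][220:400,180:460],None,fx=2.5,fy=1.6)
cv2.imwrite("pics/fing.png",np.vstack([a,b]))
for F,nm in((f,"grip"),(g,"open")):
    d=F["depth"];print(nm);
    for v in range(236,300,6): print(v,(d[v,200:440:8]*1000).astype(int))
```

```text
grip
236 [216 217 216 217 218 217 218 217 218 218 217 217 219 156 156 156 156 156
 219 217 217 219 217 219 218 218 218 217 219 218]
242 [219 218 219 219 218 219 219 220 220 221 220 220 219 156 157 155 157 158
 219 219 219 219 220 220 220 220 219 218 221 221]
248 [221 220 221 221 219 222 221 221 221 222 222 221 153 154 157 159 157 151
 152 221 221 220 222 222 221 222 221 222 222 222]
254 [223 224 223 223 222 223 223 223 223 222 223 223 146 153 159 160 159 146
 145 223 224 223 223 222 223 223 222 224 224 223]
260 [225 225 224 223 224 224 223 224 224 224 148 147 141 154 161 160 160 140
 139 149 226 224 225 225 224 225 225 225 225 225]
266 [227 226 227 224 225 227 226 227 226 227 142 142 135 153 161 162 162 135
 135 142 143 226 226 227 227 228 226 226 225 226]
272 [228 228 227 228 227 227 227 227 227 228 138 129 130 154 163 162 163 129
 129 137 137 228 229 228 228 228 228 228 229 228]
278 [229 228 230 229 229 230 229 230 230 230 133 124 125 153 165 164   0 127
 125 131 133 231 230 229 230 229 231 230 230 230]
284 [232 231 231 232 231 232 232 231 232 119 117 119 123 154 164 165 164 128
 1
[... 1003 characters left out ...]
510 511 511 510
 512 511 512 511 511 510 510 512 135 134 473 459]
272 [514 138 131 130 140 515 515 515 514 515 516 514 513 515 514 518 514 514
 516 515 515 514 515 516 514 515 135 130 129 137]
278 [132 125 124 128 141 519 517 518 517 519 519 519 518 518 518 520 520 520
 519 519 521 519 520 519 519 149 136 126 126 133]
284 [127 122 121 128 139 523 524 523 523 522 523 523 523 522 522 522 523 523
 522 523 522 524 524 524 523 149 136 125 121 122]
290 [118 117 119 128 140 528 525 527 529 527 529 526 526 527 528 528 529 527
 527 526 528 528 527 526 528 150 135 126 117 117]
296 [113 114 118 129 140 531 529 529 530 531 531 532 532 530 531 533 533 531
 530 531 531 530 531 532 532 533 136 124 115 114]
```

View pics/fing.png

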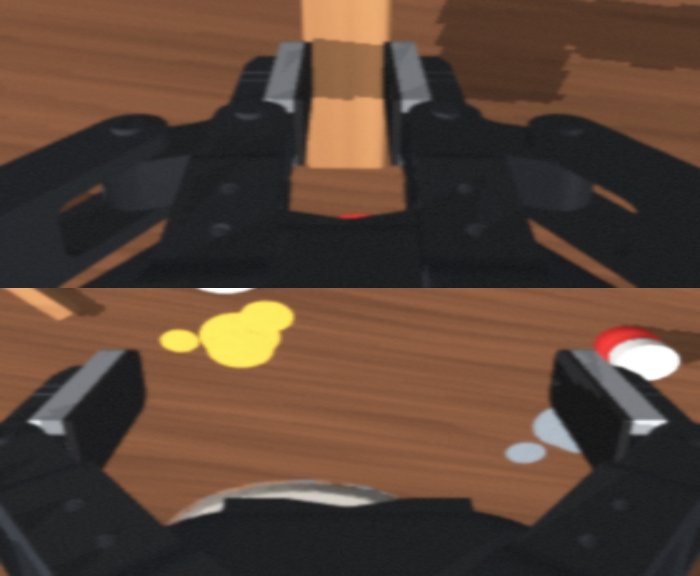

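Run:
```python
from h import *
import pickle
f=pickle.load(open("s12.pkl","rb"));C=cloud(f)
for v in range(166,190,2): print(v,[tuple((C[v,u]*1000).astype(int)) for u in (386,389,391,393,396)])
g=pickle.load(open("w12.pkl","rb"));C=cloud(g)
for u,v in((296,250),(294,256),(344,250)): print(C[v,u].round(4))
```

```text
166 [(np.int64(499), np.int64(-200), np.int64(152)), (np.int64(489), np.int64(-199), np.int64(158)), (np.int64(494), np.int64(-219), np.int64(142)), (np.int64(501), np.int64(-244), np.int64(123)), (np.int64(506), np.int64(-272), np.int64(102))]
168 [(np.int64(503), np.int64(-208), np.int64(137)), (np.int64(491), np.int64(-205), np.int64(145)), (np.int64(492), np.int64(-218), np.int64(137)), (np.int64(496), np.int64(-237), np.int64(122)), (np.int64(561), np.int64(-374), np.int64(0))]
170 [(np.int64(512), np.int64(-225), np.int64(114)), (np.int64(495), np.int64(-214), np.int64(130)), (np.int64(495), np.int64(-225), np.int64(123)), (np.int64(498), np.int64(-242), np.int64(110)), (np.int64(-1), np.int64(653), np.int64(957))]
172 [(np.int64(519), np.int64(-239), np.int64(92)), (np.int64(502), np.int64(-227), np.int64(110)), (np.int64(493), np.int64(-223), np.int64(117)), (np.int64(501), np.int64(-250), np.int64(96)), (np.int64(550), np.int64(-358), np.int64(0))]
174 [(np.int64(523), np.int64(-247), np.int64(77)), (np.int64(508), np.int64(-239), np.int64(90)), (np.int64(504), np.int64(-245
[... 1158 characters left out ...]
int64(1)), (np.int64(528), np.int64(-296), np.int64(0)), (np.int64(498), np.int64(-254), np.int64(46)), (np.int64(489), np.int64(-256), np.int64(49))]
186 [(np.int64(534), np.int64(-275), np.int64(2)), (np.int64(529), np.int64(-287), np.int64(-2)), (np.int64(524), np.int64(-290), np.int64(-1)), (np.int64(518), np.int64(-292), np.int64(0)), (np.int64(508), np.int64(-295), np.int64(3))]
188 [(np.int64(529), np.int64(-268), np.int64(1)), (np.int64(521), np.int64(-274), np.int64(1)), (np.int64(516), np.int64(-278), np.int64(1)), (np.int64(512), np.int64(-284), np.int64(0)), (np.int64(504), np.int64(-288), np.int64(2))]
[ 0.5218 -0.2469  0.0723]
[ 0.5207 -0.2465  0.0769]
[ 0.5279 -0.2714  0.0726]
```

Request:
play_rows:
  increments:
    - [0,0,0,0,0,-0.14,0]
    - [0,0,0,0,0,-0.14,0]
    - [0,0,0,0,0,-0.14,0]
    - [0,0,0,0,0,-0.14,0]
    - [0,0,0,0,0,-0.14,0]

```text
clock: 19.65
tcp_pos: [0.4704, 0.1033, 0.2781]
orientation: [-2.751, -1.512, -0.01]
contact_force: [-0.3, -0.1, 1.1]
grip_width: 0.0853
```

Request:
play_rows:
  increments:
    - [0,0,0,0,0,-0.14,0]
    - [0,0,0,0,0,-0.14,0]
    - [0,0,0,0,0,-0.14,0]
    - [0,0,0,0,0,-0.14,0]
    - [0,0,0,0,0,-0.14,0]

```text
clock: 20.15
tcp_pos: [0.4701, 0.115, 0.2778]
orientation: [-2.008, -2.409, -0.017]
contact_force: [1.5, -0.4, -0.4]
grip_width: 0.0855
```

```bash
python3 tgt.py 0.4918 0.0183 0.2 1.619
```

```text
tcp [0.4701 0.115  0.2778] toolx [-0.18   0.984  0.011] z [ 0.003  0.011 -1.   ] t 20.15 w 0.0855 F [ 1.5 -0.4 -0.4]
delta mm [-99.9   3.5  76.8] rot [ 0.004 -0.011  0.133]
```

Request:
play_rows:
  increments:
    - [-30,0,15,0,0,0.07,0]
    - [-35,0,20,0,0,0.06,0]
    - [-30,5,20,0,0,0,0]
    - [-10,5,15,0,0,0,0]
    - [0,0,0,0,0,0,0]

```text
clock: 20.65
tcp_pos: [0.4954, 0.022, 0.205]
orientation: [-2.137, -2.291, -0.028]
contact_force: [-0.7, -0.7, -1.3]
grip_width: 0.0853
```

```bash
cat > look.py <<'E'
from h import *
import pickle,sys
n=sys.argv[1]
f=grab_frame("wrist");cv2.imwrite(f"pics/w{n}.png",f["color"]);pickle.dump(f,open(f"w{n}.pkl","wb"))
f=grab_frame("side");pickle.dump(f,open(f"s{n}.pkl","wb"));cv2.imwrite(f"pics/s{n}.png",cv2.resize(f["color"][180:260,270:370],None,fx=6,fy=6,interpolation=cv2.INTER_CUBIC))
E
python3 tgt.py 0.4918 0.0183 0.2 1.619; python3 look.py 21
```

```text
tcp [0.4954 0.022  0.205 ] toolx [-0.07   0.997  0.018] z [ 0.006  0.019 -1.   ] t 20.65 w 0.0853 F [-0.7 -0.7 -1.3]
delta mm [-3.6 -3.9  4.9] rot [ 0.007 -0.018  0.021]
```

View pics/w21.png

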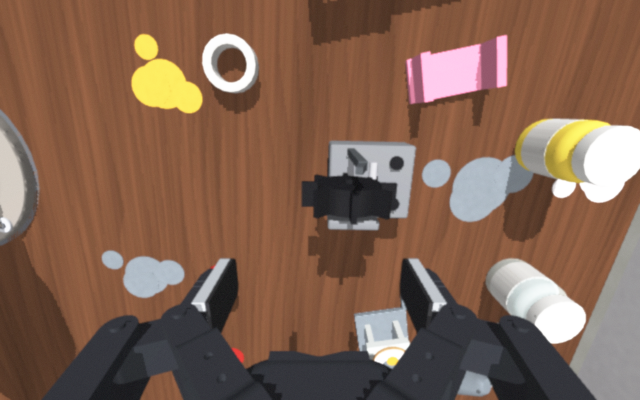

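View pics/s21.png

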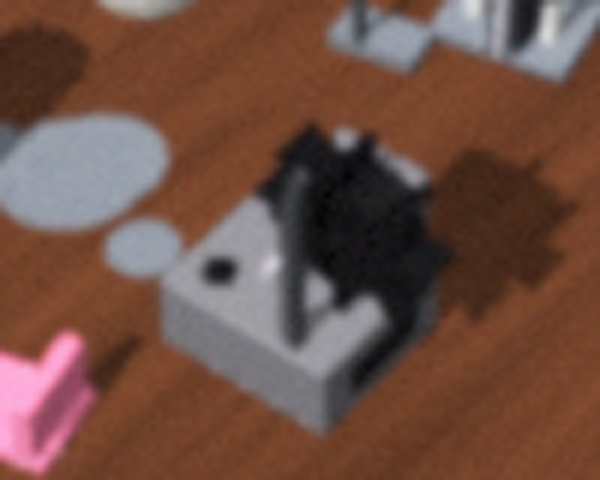

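```bash
cat > tim.py <<'E'
from h import *
import pickle,sys
f=pickle.load(open(sys.argv[1],"rb"));C=cloud(f)
u0,u1,v0,v1=map(int,sys.argv[2:6])
roi=np.zeros((400,640),bool);roi[v0:v1,u0:u1]=1
k=roi&(abs(C[...,2]-.045)<.005)
rc=cv2.minAreaRect((C[k][:,:2]*1000).astype(np.float32));print("case top",rc)
ax=np.array([.5262,.0220]);c,s=np.cos(.048),np.sin(.048)
q=np.dstack([(C[...,:2]-ax)@np.array([[c,-s],[s,c]]),C[...,2]-.097])*1000
k=roi&(q[...,2]>36)&(q[...,2]<55)&(abs(q[...,1])<16)
print("upper wheel pts",k.sum()); P=q[k]
for lo in range(36,54,3):
    t=P[(P[:,2]>=lo)&(P[:,2]<lo+3)]
    if len(t)>3: print(lo,len(t),"x",np.percentile(t[:,0],[2,50,98]).round(1),"y",np.percentile(t[:,1],[2,98]).round(1))
pk=roi&(f["color"].min(2)>200)
n,l,st,_=cv2.connectedComponentsWithStats(pk.astype(np.uint8))
for i in range(1,n):
    if st[i,4]>8: m=np.median(q[l==i],0);print("bright",st[i],m.round(1),"ang from up (deg, - = still to go)",np.degrees(np.arctan2(-m[0],m[2])).round(0))
E
python3 tim.py w21.pkl 295 420 130 235
```

```text
case top ((558.2286376953125, 23.891298294067383), (100.12407684326172, 88.87806701660156), 2.884631633758545)
upper wheel pts 252
36 35 x [-32.6  -2.2  32.7] y [-12.4  12.8]
39 16 x [-2.6 -2.5  1.7] y [-6.3 13. ]
42 22 x [-2.6 -2.4  2. ] y [-12.4  12.9]
45 91 x [-2.5  0.2  2.4] y [-11.7  12.8]
48 88 x [-2.4 -0.3  2.3] y [-12.2  12.4]
bright [370 162   7  17  97] [ 28.8  20.5 -24.8] ang from up (deg, - = still to go) -131.0
```

Request:
play_rows:
  increments:
    - [-3,-4,15,0.004,-0.02,0.02,0]
    - [-1,-1,25,0,-0.005,0,0]
    - [0,0,20,0,0,0,0]
    - [0,0,8,0,0,0,0]
    - [0,0,0,0,0,0,0]

```text
clock: 21.25
tcp_pos: [0.4959, 0.0299, 0.1435]
orientation: [2.14, 2.28, 0.015]
contact_force: [-0.0, -0.1, 0.7]
grip_width: 0.0853
```

```bash
python3 tgt.py 0.4918 0.0183 0.133 1.619; python3 look.py 22
```

```text
tcp [0.4959 0.0299 0.1435] toolx [-0.063  0.998 -0.004] z [ 0.017 -0.003 -1.   ] t 21.25 w 0.0853 F [-0.  -0.1  0.7]
delta mm [-11.3  -5.   10.5] rot [0.017 0.004 0.015]
```

View pics/w22.png

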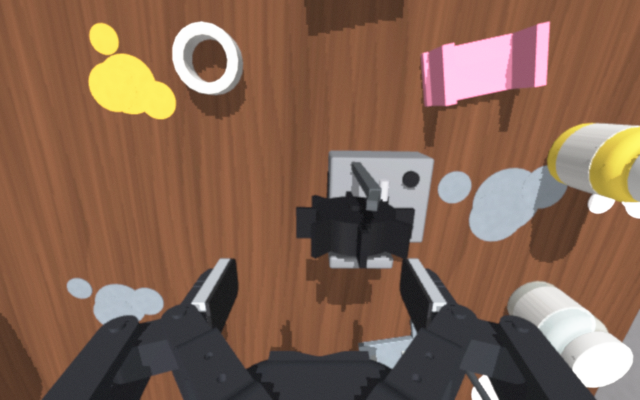

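Request:
play_rows:
  increments:
    - [-7,-4,-1,0.01,0,0.015,0]
    - [-6,-3,0,0.008,0,0,0]
    - [0,0,0,0,0,0,0]

```text
clock: 21.65
tcp_pos: [0.4916, 0.0154, 0.1482]
orientation: [2.166, 2.268, -0.001]
contact_force: [1.2, -0.4, -0.5]
grip_width: 0.0856
```

```bash
python3 tgt.py 0.4918 0.0183 0.133 1.619
```

```text
tcp [0.4916 0.0154 0.1482] toolx [-0.046  0.999 -0.005] z [ 0.004 -0.004 -1.   ] t 21.65 w 0.0856 F [ 1.2 -0.4 -0.5]
delta mm [ 3.   0.3 15.2] rot [ 0.004  0.005 -0.002]
```

Request:
play_rows:
  increments:
    - [1,0,7,0,0,0,0]
    - [1,0,7,0,0,0,0]
    - [0,0,3,0,0,0,0]
    - [0,0,0,0,0,0,0]

```text
clock: 22.05
tcp_pos: [0.4917, 0.0168, 0.13]
orientation: [2.167, 2.266, -0.0]
contact_force: [-0.9, 0.1, -0.5]
grip_width: 0.0854
```

```bash
python3 tgt.py 0.4918 0.0183 0.121 1.619; python3 look.py 23;python3 tim.py w23.pkl 280 445 130 300
```

```text
tcp [0.4917 0.0168 0.13  ] toolx [-0.045  0.999 -0.005] z [ 0.005 -0.005 -1.   ] t 22.05 w 0.0854 F [-0.9  0.1 -0.5]
delta mm [1.6 0.2 9. ] rot [ 0.004  0.005 -0.004]
case top ((557.9522705078125, 23.81011199951172), (99.74945068359375, 89.42892456054688), 2.643433094024658)
upper wheel pts 571
36 85 x [-32.7  -2.4  32.1] y [-12.3  13. ]
39 50 x [-2.6 -2.4  2.4] y [-12.1  13.2]
42 54 x [-2.6 -2.5  1.7] y [-11.5  13.2]
45 183 x [-2.6 -0.5  2.4] y [-13.1  13.1]
48 199 x [-2.6 -0.2  2.3] y [-12.3  12.7]
bright [393 168   8  22 114] [ 29.9  22.  -25. ] ang from up (deg, - = still to go) -130.0
```

View pics/w23.png

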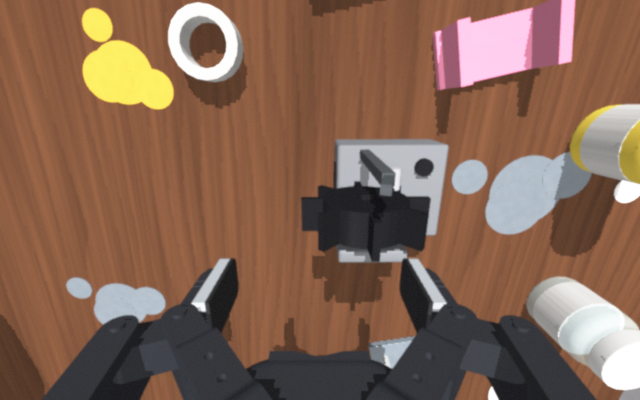

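View pics/s23.png

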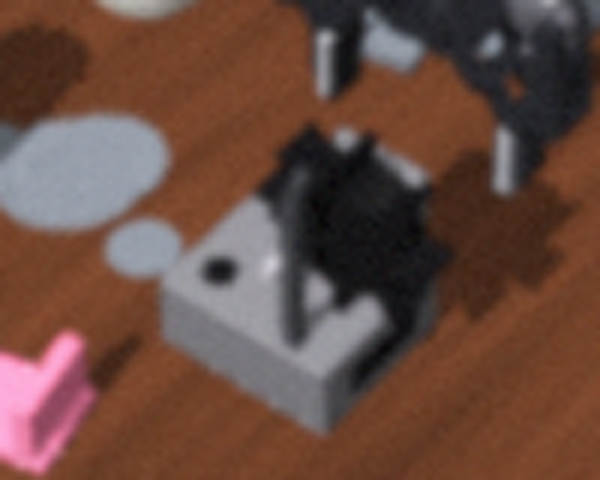

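Request:
play_rows:
  increments:
    - [1,0,5,0,0,0,0]
    - [1,0,5,0,0,0,0]
    - [0,0,0,0,0,0,0]

```text
clock: 22.45
tcp_pos: [0.4922, 0.0192, 0.1199]
orientation: [2.166, 2.265, 0.001]
contact_force: [-0.8, -0.2, -0.5]
grip_width: 0.0853
```

```bash
python3 tgt.py 0.4918 0.0183 0.121 1.619
```

```text
tcp [0.4922 0.0192 0.1199] toolx [-0.045  0.999 -0.005] z [ 0.006 -0.004 -1.   ] t 22.45 w 0.0853 F [-0.8 -0.2 -0.5]
delta mm [-0.9 -0.4 -1.1] rot [ 0.006  0.005 -0.003]
```

Request:
play_rows:
  increments:
    - [0,-6,0,0,0,0,0]
    - [0,-6,0,0,0,0,0]
    - [0,0,0,0,0,0,0]

```text
clock: 22.75
tcp_pos: [0.4789, 0.0188, 0.1195]
orientation: [2.166, 2.266, 0.001]
contact_force: [0.5, 0.2, 0.1]
grip_width: 0.0854
```

```bash
python3 tgt.py 0.4918 0.0183 0.121 1.619;python3 look.py 24;python3 tim.py w24.pkl 280 445 130 300
```

```text
tcp [0.4789 0.0188 0.1195] toolx [-0.045  0.999 -0.005] z [ 0.005 -0.004 -1.   ] t 22.75 w 0.0854 F [0.5 0.2 0.1]
delta mm [-1.1 12.9 -1.4] rot [ 0.005  0.005 -0.003]
case top ((549.5388793945312, 43.55000305175781), (85.16949462890625, 48.90745544433594), 2.5383269786834717)
upper wheel pts 616
36 86 x [-32.4  -2.4   1.6] y [-11.7  13.2]
39 80 x [-2.8 -2.4  2.2] y [-12.1  13.1]
42 88 x [-2.8 -2.4  2. ] y [-11.5  13.1]
45 180 x [-2.7 -1.2  2.7] y [-11.5  12.9]
48 182 x [-2.7 -0.6  2.2] y [-12.3  13. ]
bright [415 174   6   4  18] [ 30.3  28.5 -25.4] ang from up (deg, - = still to go) -130.0
```

Request:
play_rows:
  increments:
    - [-1,0,6,0,0,0,0]
    - [0,0,5,0,0,0,0]
    - [0,0,0,0,0,0,0]

```text
clock: 23.15
tcp_pos: [0.4804, 0.0175, 0.1082]
orientation: [2.166, 2.264, 0.003]
contact_force: [0.1, 0.2, 0.1]
grip_width: 0.0853
```

Request:
play_rows:
  increments:
    - [0,0,4,0,0,0,0]
    - [0,0,0,0,0,0,0]

```text
clock: 23.35
tcp_pos: [0.4812, 0.0177, 0.1041]
orientation: [2.166, 2.264, 0.004]
contact_force: [-0.8, -0.2, 2.0]
grip_width: 0.0855
```

Request:
play_rows:
  increments:
    - [0,0,4,0,0,0,0]
    - [0,0,0,0,0,0,0]

```text
clock: 23.55
tcp_pos: [0.4874, 0.0181, 0.1041]
orientation: [2.16, 2.257, 0.017]
contact_force: [-0.8, -0.3, -0.4]
grip_width: 0.0857
```

```bash
python3 tgt.py 0.4918 0.0183 0.121 1.619;python3 look.py 25
```

```text
tcp [0.4874 0.0181 0.1041] toolx [-0.044  0.999 -0.005] z [ 0.02  -0.004 -1.   ] t 23.55 w 0.0857 F [-0.8 -0.3 -0.4]
delta mm [ -0.1   4.8 -16.8] rot [ 0.02   0.005 -0.004]
```

View pics/w25.png

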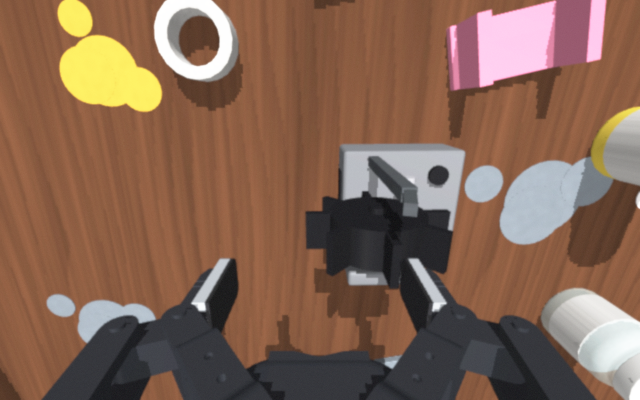

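View pics/s25.png

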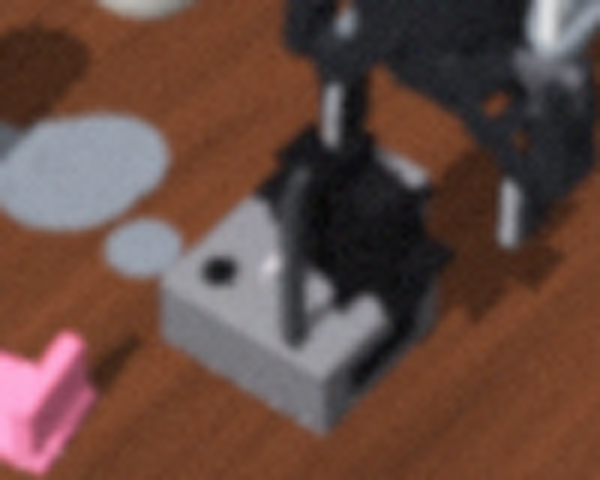

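```bash
python3 tim.py w25.pkl 280 400 130 300
python3 - <<'E'
from h import *
import pickle
f=pickle.load(open("w25.pkl","rb"))
cv2.imwrite("pics/w25c.png",cv2.resize(f["color"][130:330,290:480],None,fx=4,fy=3,interpolation=cv2.INTER_CUBIC))
C=cloud(f);ax=np.array([.5262,.0220]);c,s=np.cos(.048),np.sin(.048)
q=np.dstack([(C[...,:2]-ax)@np.array([[c,-s],[s,c]]),C[...,2]-.097])*1000
for u,v in [(408,263),(412,268),(420,280),(430,300),(232,263)]: print(u,v,q[v,u].round(1))
E
```

```text
case top ((530.1919555664062, 46.517486572265625), (46.6795539855957, 41.42214584350586), 3.1070218086242676)
upper wheel pts 773
36 112 x [-32.7  -2.3   1.9] y [-12.1  13.3]
39 88 x [-2.5 -2.3  2.1] y [-12.3  13.3]
42 99 x [-2.6 -2.2  1.9] y [-11.8  13.3]
45 229 x [-2.6 -1.1  2.5] y [-12.8  13.1]
48 245 x [-2.4 -0.1  2.6] y [-12.4  12.8]
408 263 [ 3.3  7.5 56.6]
412 268 [ 3.7  7.4 61. ]
420 280 [ 4.3  7.1 70.2]
430 300 [ 2.8  8.2 85. ]
232 263 [-82.9   6.3  52.5]
```

View pics/w25c.png

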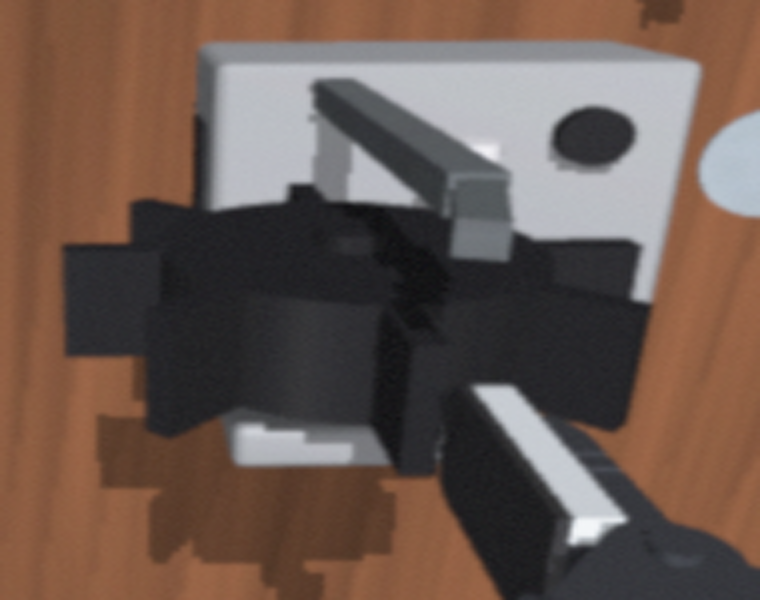

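Request:
play_rows:
  increments:
    - [0,4,-2,0.01,0,0,0]
    - [0,2,6,0.01,0,0,0]
    - [0,0,6,0,0,0,0]
    - [0,0,0,0,0,0,0]

```text
clock: 24.05
tcp_pos: [0.4914, 0.0182, 0.0911]
orientation: [-2.171, -2.268, 0.013]
contact_force: [0.4, 0.1, 0.7]
grip_width: 0.0856
```

```bash
python3 tgt.py 0.4918 0.0183 0.086 1.619
```

```text
tcp [0.4914 0.0182 0.0911] toolx [-0.044  0.999 -0.005] z [-0.007 -0.005 -1.   ] t 24.05 w 0.0856 F [0.4 0.1 0.7]
delta mm [0.1 0.5 5.1] rot [-0.007  0.005 -0.004]
```

Request:
play_rows:
  increments:
    - [0,0,5,0,0,0,0]
    - [0,-4,1,0,0,0,0]
    - [0,-4,0,0,0,0,0]
    - [0,-3,0,0,0,0,0]

```text
clock: 24.45
tcp_pos: [0.488, 0.0185, 0.0878]
orientation: [2.167, 2.264, 0.005]
contact_force: [1.2, 0.5, 1.7]
grip_width: 0.0852
```

```bash
python3 tgt.py 0.4918 0.0183 0.086 1.619; python3 look.py 26; python3 tim.py w26.pkl 280 400 130 300;python3 - <<'E'
from h import *
import pickle
f=pickle.load(open("w26.pkl","rb"))
cv2.imwrite("pics/w26c.png",cv2.resize(f["color"][130:330,290:480],None,fx=4,fy=3,interpolation=cv2.INTER_CUBIC))
E
```

```text
tcp [0.488  0.0185 0.0878] toolx [-0.044  0.999 -0.003] z [ 0.008 -0.003 -1.   ] t 24.45 w 0.0852 F [1.2 0.5 1.7]
delta mm [-0.4  3.7  1.8] rot [ 0.007  0.003 -0.005]
case top ((528.4744873046875, 46.42018508911133), (43.63947296142578, 42.07396697998047), 4.559777736663818)
upper wheel pts 483
36 98 x [-32.6  -2.7   0.2] y [-12.3  13.3]
39 103 x [-3.  -2.7 -0.6] y [-11.8  13.4]
42 93 x [-3.1 -2.7 -1.2] y [-9.8 13.4]
45 120 x [-3.  -2.6 -0.9] y [-7. 13.]
48 69 x [-3.  -2.4 -1.1] y [-6.4 12.4]
bright [353 290   6   2  10] [-17.5 -21.2  21.7] ang from up (deg, - = still to go) 39.0
```

View pics/w26c.png

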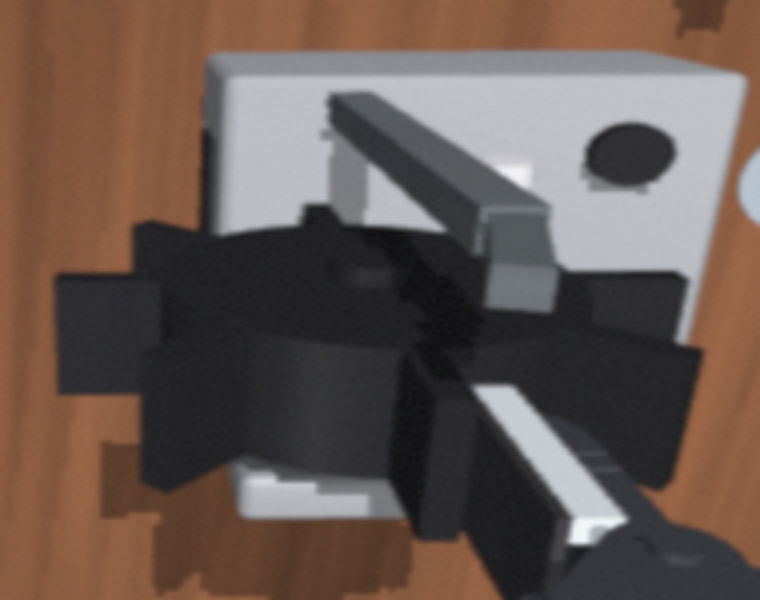

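Request:
play_rows:
  increments:
    - [0,-8,1,0,0,0,0]
    - [0,-8,0,0,0,0,0]

```text
clock: 24.75
tcp_pos: [0.4759, 0.0183, 0.0878]
orientation: [2.164, 2.26, 0.015]
contact_force: [2.5, 0.1, -1.4]
grip_width: 0.0854
```

```bash
python3 tgt.py 0.466 0.0183 0.086 1.619
```

```text
tcp [0.4759 0.0183 0.0878] toolx [-0.043  0.999 -0.002] z [ 0.015 -0.001 -1.   ] t 24.75 w 0.0854 F [ 2.5  0.1 -1.4]
delta mm [ 0.5 -9.9  1.7] rot [ 0.015  0.002 -0.005]
```

Request:
play_rows:
  increments:
    - [0,-8,0,0.005,0,0,0]
    - [0,-5,0,0.005,0,0,0]

```text
clock: 24.95
tcp_pos: [0.4592, 0.0172, 0.0865]
orientation: [2.171, 2.268, -0.003]
contact_force: [0.5, -0.1, -0.4]
grip_width: 0.0854
```

```bash
python3 tgt.py 0.466 0.0183 0.086 1.619; python3 look.py 27; python3 tim.py w27.pkl 280 400 130 330;python3 - <<'E'
from h import *
import pickle
f=pickle.load(open("w27.pkl","rb"))
cv2.imwrite("pics/w27c.png",cv2.resize(f["color"][130:330,290:480],None,fx=4,fy=3,interpolation=cv2.INTER_CUBIC))
E
```

```text
tcp [0.4592 0.0172 0.0865] toolx [-0.043  0.999 -0.003] z [-0.    -0.003 -1.   ] t 24.95 w 0.0854 F [ 0.5 -0.1 -0.4]
delta mm [0.8 6.8 0.5] rot [-0.     0.003 -0.005]
case top ((513.953369140625, 45.343963623046875), (14.596102714538574, 42.06642532348633), 3.066718578338623)
upper wheel pts 35
36 35 x [-33.6 -32.3 -31.6] y [-11.6  12.6]
```

View pics/w27c.png

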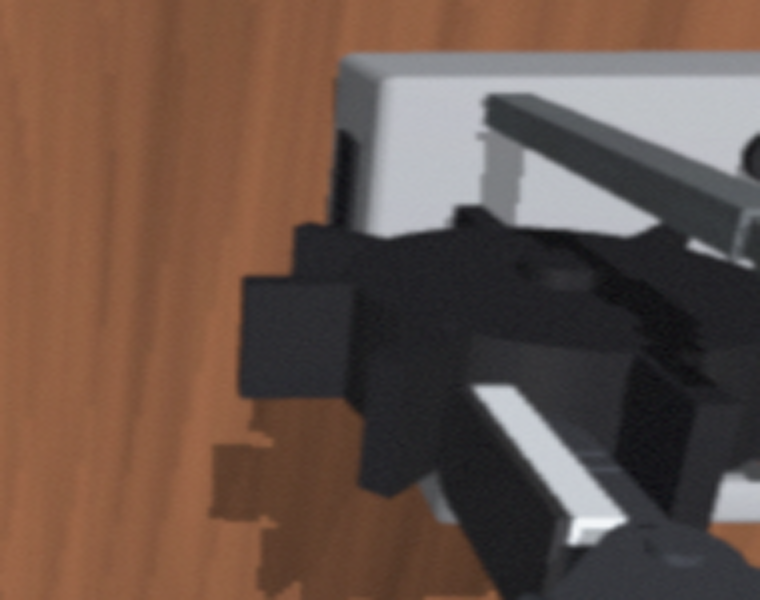

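Request:
play_rows:
  increments:
    - [0,0,-12,0,0,0,0]
    - [0,0,-12,0,0,0,0]
    - [0,12,0,0,0,0,0]
    - [0,12,0,0,0,0,0]
    - [0,7,0,0,0,0,0]

```text
clock: 25.55
tcp_pos: [0.4924, 0.0185, 0.113]
orientation: [2.171, 2.267, -0.004]
contact_force: [0.2, -0.6, 0.4]
grip_width: 0.0854
```

```bash
python3 tgt.py 0.4918 0.0183 0.086 1.619; python3 look.py 28; python3 tim.py w28.pkl 280 410 130 330
```

```text
tcp [0.4924 0.0185 0.113 ] toolx [-0.043  0.999 -0.003] z [ 0.    -0.003 -1.   ] t 25.55 w 0.0854 F [ 0.2 -0.6  0.4]
delta mm [-0.1 -0.6 27. ] rot [-0.     0.003 -0.005]
case top ((538.8869018554688, 44.00987243652344), (63.6527214050293, 47.02577590942383), 2.8661258220672607)
upper wheel pts 684
36 100 x [-32.7  -2.4   2.3] y [-12.4  13.2]
39 58 x [-2.5 -2.4  1.9] y [-12.3  13.2]
42 75 x [-2.6 -2.3  2.4] y [-12.   13.1]
45 213 x [-2.5 -0.5  2.6] y [-12.3  13. ]
48 238 x [-2.6 -0.1  2.4] y [-12.3  12.9]
```

View pics/w28.png

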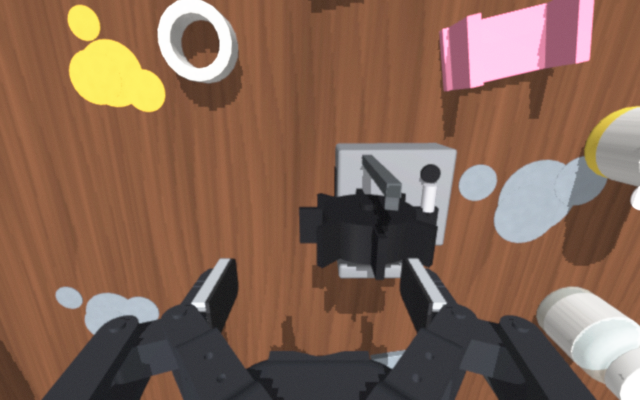

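Request:
play_rows:
  increments:
    - [0,0,10,0,0,0,0]
    - [0,0,10,0,0,0,0]
    - [0,0,7,0,0,0,0]
    - [0,0,0,0,0,0,0]

```text
clock: 26.05
tcp_pos: [0.4965, 0.0191, 0.0852]
orientation: [2.168, 2.264, 0.006]
contact_force: [-0.8, -1.3, 6.8]
grip_width: 0.0855
```

Request:
play_rows:
  increments:
    - [0,-6,0,0,0,0,0]
    - [0,-7,0,0,0,0,0]
    - [0,-8,0,0,0,0,0]

```text
clock: 26.35
tcp_pos: [0.4845, 0.0191, 0.0874]
orientation: [2.161, 2.256, 0.028]
contact_force: [6.5, 0.1, -3.5]
grip_width: 0.0855
```

```bash
python3 tgt.py 0.463 0.0183 0.086 1.619
```

```text
tcp [0.4845 0.0191 0.0874] toolx [-0.043  0.999 -0.001] z [ 0.025  0.    -1.   ] t 26.35 w 0.0855 F [ 6.5  0.1 -3.5]
delta mm [  0.1 -21.5   0.9] rot [ 0.025  0.001 -0.005]
```

Request:
play_rows:
  increments:
    - [0,-8,0,0.005,0,0,0]
    - [0,-8,0,0.005,0,0,0]

```text
clock: 26.55
tcp_pos: [0.4698, 0.0185, 0.0868]
orientation: [2.164, 2.259, 0.022]
contact_force: [0.2, 0.3, 0.1]
grip_width: 0.0857
```

```bash
python3 tgt.py 0.463 0.0183 0.086 1.619
```

```text
tcp [0.4698 0.0185 0.0868] toolx [-0.043  0.999 -0.   ] z [ 0.019  0.001 -1.   ] t 26.55 w 0.0857 F [0.2 0.3 0.1]
delta mm [ 0.1 -6.9  0.6] rot [ 0.019  0.    -0.005]
```

Request:
play_rows:
  increments:
    - [0,-5,0,0.005,0,0,0]
    - [0,0,0,0,0,0,0]

```text
clock: 26.75
tcp_pos: [0.4611, 0.0179, 0.0851]
orientation: [2.168, 2.264, 0.009]
contact_force: [0.2, -1.0, -0.2]
grip_width: 0.0859
```

```bash
python3 tgt.py 0.463 0.0183 0.086 1.619; python3 look.py 29; python3 tim.py w29.pkl 280 460 130 330;python3 - <<'E'
from h import *
import pickle
f=pickle.load(open("w29.pkl","rb"))
cv2.imwrite("pics/w29c.png",cv2.resize(f["color"][130:330,290:480],None,fx=4,fy=3,interpolation=cv2.INTER_CUBIC))
E
```

```text
tcp [0.4611 0.0179 0.0851] toolx [-0.043  0.999 -0.001] z [ 0.008 -0.    -1.   ] t 26.75 w 0.0859 F [ 0.2 -1.  -0.2]
delta mm [ 0.3  1.9 -0.9] rot [ 0.008  0.001 -0.005]
case top ((537.4404907226562, 46.289615631103516), (61.465492248535156, 42.676692962646484), 2.9412050247192383)
upper wheel pts 1740
36 304 x [-32.7 -18.1   0.5] y [-12.1  13.2]
39 283 x [-23.4 -10.7  -0.6] y [-11.2  13.1]
42 319 x [-23.5 -12.9  -1.6] y [-12.3  12.9]
45 301 x [-23.5 -12.5  -0.9] y [-11.3  10.8]
48 252 x [-23.6 -20.9  -1.1] y [-12.5   9. ]
51 209 x [-23.6 -23.1 -10.5] y [-12.8   9. ]
bright [433 301  13   9  75] [-19.9   7.6  66.7] ang from up (deg, - = still to go) 17.0
```

View pics/w29c.png

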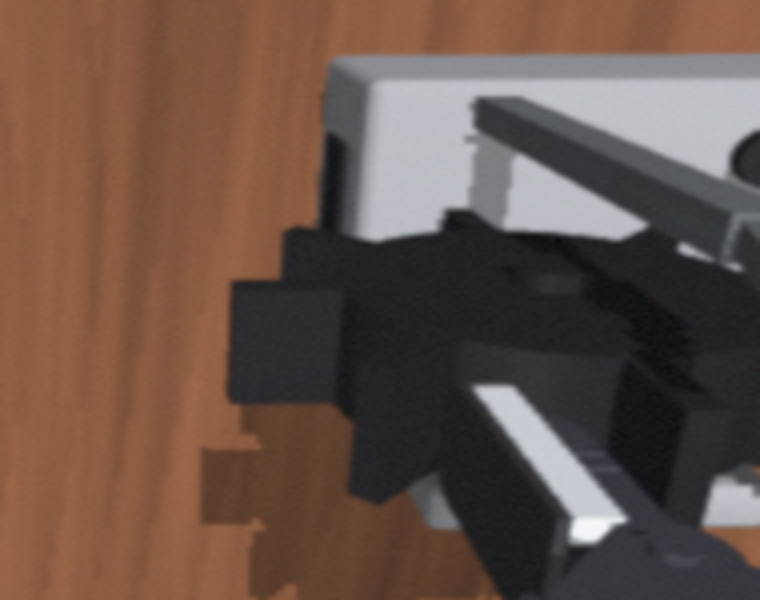

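Request:
play_rows:
  increments:
    - [0,0,-12,0,0,0,0]
    - [0,0,-12,0,0,0,0]
    - [0,12,0,0,0,0,0]
    - [0,12,0,0,0,0,0]
    - [0,4,0,0,0,0,0]

```text
clock: 27.35
tcp_pos: [0.4928, 0.0193, 0.1125]
orientation: [2.167, 2.263, 0.012]
contact_force: [-0.3, -0.1, 0.0]
grip_width: 0.0852
```

```bash
python3 tgt.py 0.4908 0.0183 0.087 1.619; python3 look.py 30; python3 tim.py w30.pkl 280 440 130 270
```

```text
tcp [0.4928 0.0193 0.1125] toolx [-0.043  0.999 -0.001] z [ 0.011 -0.    -1.   ] t 27.35 w 0.0852 F [-0.3 -0.1  0. ]
delta mm [-0.9 -2.3 25.5] rot [ 0.011  0.001 -0.005]
case top ((556.9782104492188, 23.953731536865234), (97.5992431640625, 89.05054473876953), 2.893902063369751)
upper wheel pts 569
36 108 x [-32.5  -2.3  32.1] y [-11.9  13.1]
39 52 x [-2.7 -2.3  1.8] y [-9.1 13.1]
42 68 x [-2.6 -2.4  2.1] y [-6.4 13.3]
45 166 x [-2.6 -0.6  2.7] y [-6.  12.9]
48 175 x [-2.5 -0.   2.3] y [-5.1 12.6]
bright [420 199  15  32 354] [28.4 21.4 33.1] ang from up (deg, - = still to go) -41.0
```

View pics/w30.png

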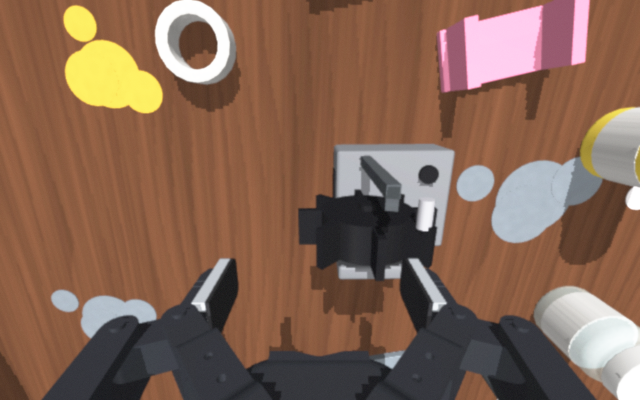

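View pics/s30.png

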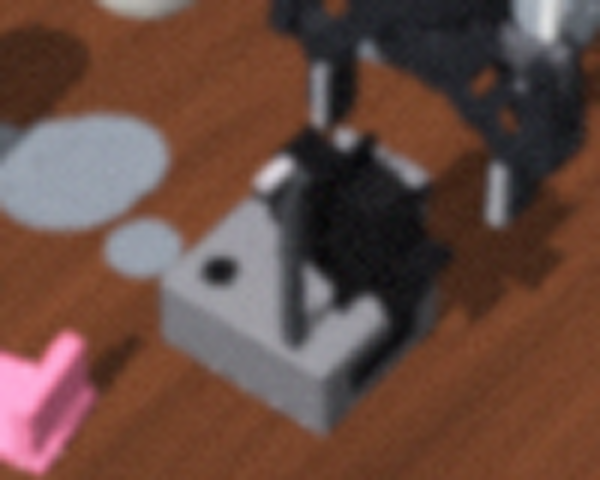

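Request:
play_rows:
  increments:
    - [-1,-2,9,0.005,0,0,0]
    - [-1,-1,9,0.005,0,0,0]
    - [0,0,5,0,0,0,0]
    - [0,0,0,0,0,0,0]

```text
clock: 27.85
tcp_pos: [0.4895, 0.017, 0.0874]
orientation: [2.172, 2.268, -0.001]
contact_force: [-2.6, -1.4, 14.7]
grip_width: 0.0852
```

```bash
python3 tgt.py 0.4908 0.0173 0.087 1.619
```

```text
tcp [0.4895 0.017  0.0874] toolx [-0.043  0.999 -0.001] z [ 0.001 -0.001 -1.   ] t 27.85 w 0.0852 F [-2.6 -1.4 14.7]
delta mm [0.2 1.4 0.4] rot [ 0.001  0.001 -0.005]
```

```bash
python3 look.py 31; python3 tim.py w31.pkl 280 395 130 290;python3 - <<'E'
from h import *
import pickle
f=pickle.load(open("w31.pkl","rb"))
cv2.imwrite("pics/w31c.png",cv2.resize(f["color"][130:330,290:480],None,fx=4,fy=3,interpolation=cv2.INTER_CUBIC))
E
```

```text
case top ((526.7640991210938, 46.64170837402344), (40.17660903930664, 41.330806732177734), 4.650801181793213)
upper wheel pts 358
36 286 x [-32.5 -30.4  -0.7] y [-10.3  12.9]
39 59 x [-1.1 -0.9 -0.4] y [-7.5 10.3]
42 13 x [-1.1 -0.8 -0.5] y [-5.9  1.1]
bright [351 288   5   2   9] [-17.5 -21.1  21.5] ang from up (deg, - = still to go) 39.0
```

View pics/w31c.png

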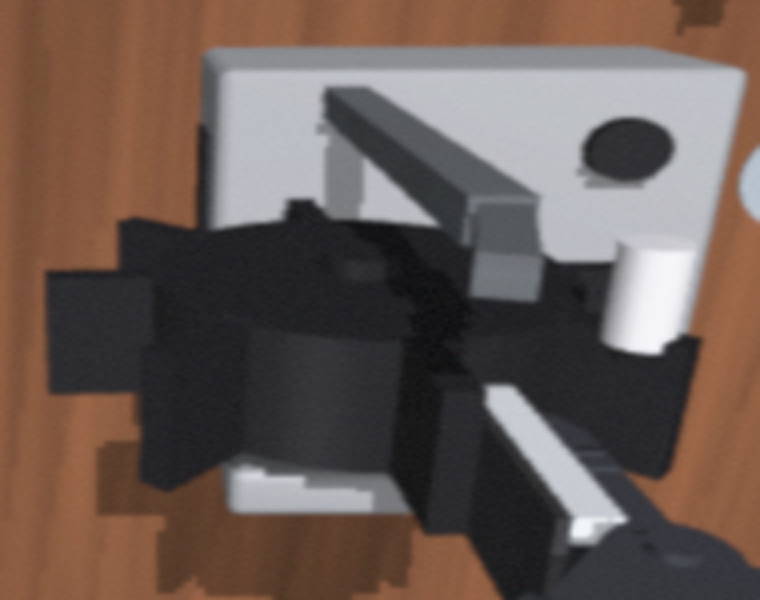

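Request:
play_rows:
  increments:
    - [0,-5,-4,0,0,0,0]
    - [0,-7,0,0,0,0,0]
    - [0,-8,0,0,0,0,0]

```text
clock: 28.25
tcp_pos: [0.4721, 0.0166, 0.0915]
orientation: [2.17, 2.266, 0.008]
contact_force: [2.5, 0.2, 0.3]
grip_width: 0.0856
```

```bash
python3 tgt.py 0.463 0.0183 0.086 1.619
```

```text
tcp [0.4721 0.0166 0.0915] toolx [-0.043  0.999  0.001] z [ 0.007  0.001 -1.   ] t 28.25 w 0.0856 F [2.5 0.2 0.3]
delta mm [ 2.1 -9.   5.4] rot [ 0.007 -0.001 -0.005]
```

Request:
play_rows:
  increments:
    - [0,-7,0,0,0,0,0]
    - [0,-4,0,0,0,0,0]
    - [0,0,0,0,0,0,0]

```text
clock: 28.55
tcp_pos: [0.4567, 0.0155, 0.0902]
orientation: [2.171, 2.268, 0.001]
contact_force: [-0.0, -0.2, -0.3]
grip_width: 0.0856
```

```bash
python3 tgt.py 0.463 0.0183 0.086 1.619; python3 look.py 32
python3 - <<'E'
from h import *
import pickle
f=pickle.load(open("w32.pkl","rb"))
cv2.imwrite("pics/w32c.png",cv2.resize(f["color"][130:330,290:480],None,fx=4,fy=3,interpolation=cv2.INTER_CUBIC))
E
```

```text
tcp [0.4567 0.0155 0.0902] toolx [-0.044  0.999 -0.   ] z [ 0.002 -0.    -1.   ] t 28.55 w 0.0856 F [-0.  -0.2 -0.3]
delta mm [2.5 6.4 4.2] rot [ 0.002  0.    -0.005]
```

View pics/w32c.png

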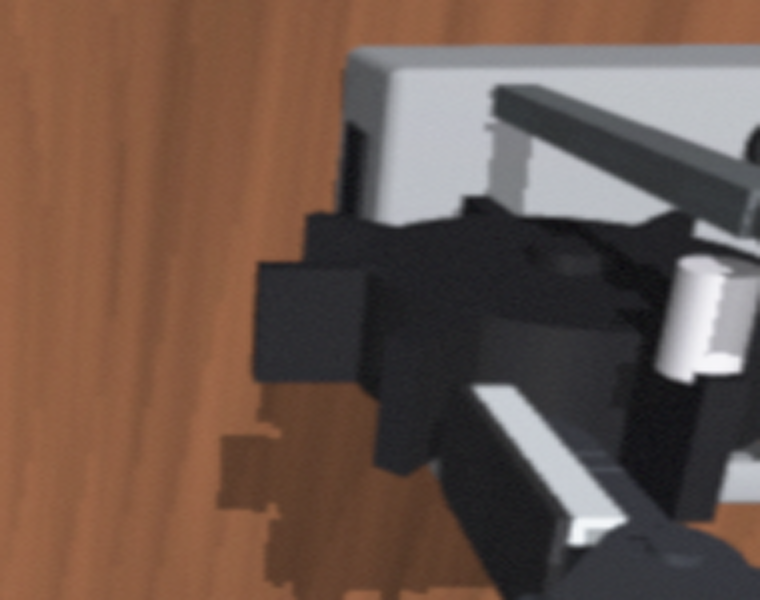

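Pin is now beside the pointer with the ridge upright. Raise straight up and away.

Request:
play_rows:
  increments:
    - [0,0,-12,0,0,0,0]
    - [0,0,-20,0,0,0,0]
    - [0,0,-40,0,0,0,0]
    - [0,0,-40,0,0,0,0]
    - [0,0,-20,0,0,0,0]

```text
clock: 29.15
tcp_pos: [0.4556, 0.0167, 0.2271]
orientation: [-2.167, -2.268, 0.002]
contact_force: [0.8, -0.4, -0.4]
grip_width: 0.0852
```

Request:
play_rows:
  increments:
    - [0,-30,-10,0,0,0,0]
    - [0,-20,0,0,0,0,0]
    - [0,0,0,0,0,0,0]
    - [0,0,0,0,0,0,0]

```text
clock: 29.55
tcp_pos: [0.4087, 0.0159, 0.2451]
orientation: [2.166, 2.27, 0.012]
contact_force: [0.4, -0.3, -0.1]
grip_width: 0.0853
```

```bash
python3 tgt.py 0.463 0.0183 0.086 1.619; python3 look.py 33; python3 tim.py w33.pkl 300 500 100 270
python3 - <<'E'
from h import *
import pickle
f=pickle.load(open("s33.pkl","rb"));cv2.imwrite("pics/s33f.png",cv2.resize(f["color"][130:320,210:410],None,fx=3,fy=3,interpolation=cv2.INTER_CUBIC))
f=grab_frame("top");pickle.dump(f,open("t33.pkl","wb"));cv2.imwrite("pics/t33.png",cv2.resize(f["color"][140:300,150:410],None,fx=3,fy=3,interpolation=cv2.INTER_CUBIC))
E
python3 knife.py t33.pkl 210 245 175 240
```

```text
tcp [0.4087 0.0159 0.2451] toolx [-0.047  0.999  0.002] z [ 0.008  0.003 -1.   ] t 29.55 w 0.0853 F [ 0.4 -0.3 -0.1]
delta mm [ -0.5  53.1 159.6] rot [ 0.008 -0.002 -0.001]
case top ((557.8397827148438, 23.089725494384766), (99.83973693847656, 89.69979858398438), 2.8408620357513428)
upper wheel pts 305
36 49 x [-33.1  -2.3  32.1] y [-12.4  11.3]
39 29 x [-4.5 -2.6 -1.8] y [-12.6  13.8]
42 45 x [-4.4 -2.5 -0.6] y [-12.3  15.8]
45 94 x [-2.8 -0.9  2.6] y [-12.7  15.5]
48 88 x [-2.8 -0.2  2.4] y [-11.9  12.2]
bright [433 161   8  19  78] [-2.1 19.4 45. ] ang from up (deg, - = still to go) 3.0
bright [411 260  13  10  74] [-71.5   9.1 199.2] ang from up (deg, - = still to go) 20.0
handle px [223 203  10  27 159] z 0.0616 min/max z [0.0558 0.0671]
mid [0.5096 0.2621] yaw 0.243 [np.float64(0.0206), np.float64(0.0886)]
slope [-2.2784  0.0672] pca yaw -2.504
disc [218 178  10  25 109] 0.0482 0.5992 0.2855 r 0.0413 along 0.0926 across 0.0011
disc tilt [ 0.017 -0.02   0.049]
```

View pics/w33.png

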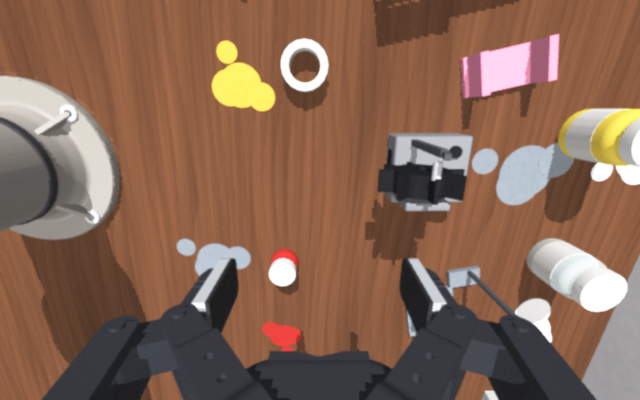

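View pics/s33f.png

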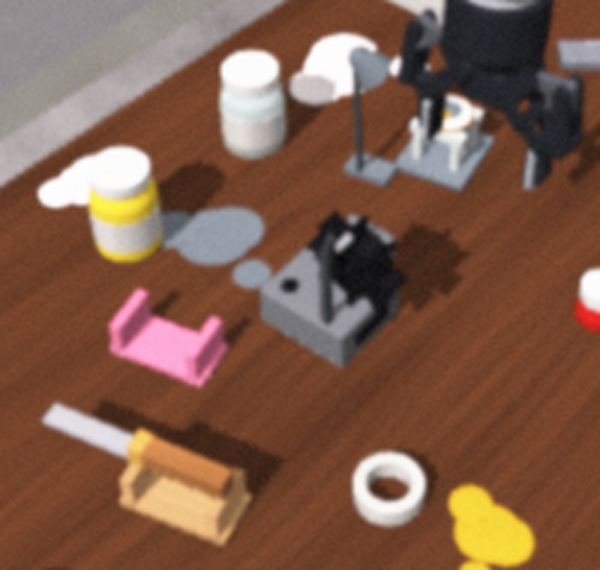

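View pics/t33.png

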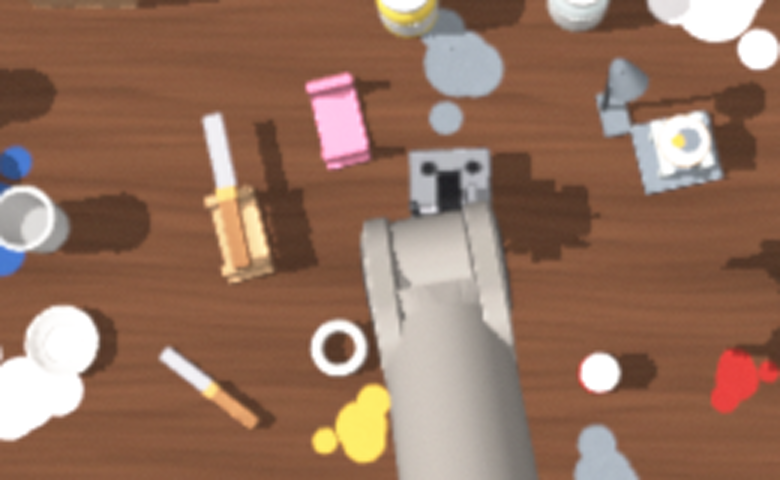

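```bash
python3 -c "
from bench import r
o=r.get_obs();print(o['clock'],abs(o['qvel']).max());print(r.hand_in())"
```

```text
29.7 0.009519518783607956
the job is handed in; nothing more can be done
None
```

The job is handed in at about 29.7 s of the 72 s allowed. No verdict is reported back.

**What I did**
- **Disc:** I gripped the larger knife, carried the disc level to the stand, set it across both rails, lowered the blade clear and drew it out at the near end.
- **Knife:** I laid it back across its wooden rest and let go.
- **Timer:** I drew the wheel's ridges round with one finger, three clicks in all.

**Last checks**

| Item | Reading | Limit |
|---|---|---|
| Disc on rails | about 2 mm along and 1 mm across from the middle, top face at 60 mm; from the last measurement just before the blade was drawn out | 20 mm along, 10 mm across |
| Knife on rest | level, handle top at 62 mm, within a few mm of the rest's middle | 30 mm along, 22 mm across |
| Wheel | one ridge straight up, pin within about 3° of upright at the pointer | 0.13 rad (about 7°) |

Later pictures show the disc still lying on both rails. The bystanders in view look unmoved in the last top view, though I did not measure them. The robot touches nothing.

**What disagreed**
- **Finger length:** the open fingers end 40 to 50 mm behind the TCP, by picture and by contact. The text led me to expect about 13 mm. My first pull therefore passed above the ridge, and I found the right depth by lowering until it touched.
- **Extra force on the last click:** lowering the finger pressed on the wheel with about 15 N and rolled it back slightly. The pull that followed clicked it in normally.

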